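# Clamp the raking-light lamp in its V cradle

### The job

Set up the raking light for the deed: lay the lamp barrel in the two V blocks of its sloping cradle with the head towards the deed and the tail cap behind the stop fork. Slide it gently forward down the Vs until you feel the tail cap press on the fork (a light push of about 5 N, kept for a moment), so that it rests against the fork when you let go. Then swing the clamp strap over the lamp and press it down until the spring catch snaps over its end. The lamp is delicate: do not drop it, ram it against the fork or crush it under the strap, and leave the deed and the other things on the table as they are.

Things in the scene. Friction and masses are not known exactly. Their poses are not given: they have to be found in the camera images.
- lamp: battery lamp, 231 mm long, 0.18 to 0.36 kg. Origin on the barrel's axis near the centre of mass; y axis along the barrel towards the head. Barrel 32 mm diameter from y = -86 to +90 mm; dark grip rings at y = -34 to +36 mm (grip here). Head (y +90 to +118) and tail cap (y -112 to -86) dark, eight-sided, 48 mm across flats. Starts lying level on the table, axis 24 mm up
- lamp_head (a point): point on the lamp's axis in its head, at y = +105 mm of the lamp. The head end has the glass and a round black switch, and a black sleeve on the barrel beside it (y = +50 to +74 mm), where the strap goes
- lamp_cradle: lamp cradle's bed, fixed. Frame slopes 8 degrees: y axis along the Vs, downhill towards the deed; z square to the bed. Origin 34 mm above the table. Bed plate 98 mm wide (x), y -141 to +97 mm, top at z = 10 mm. Two grey 90-degree V blocks 64 mm wide, tops at z = 57 mm: rear y -74 to -50, front y +45 to +79 mm, free space between. A lamp lying in both Vs has its axis at x = 0, z = 60 mm
- end_stop: stop fork behind the rear V block; origin and axes as the cradle's. Two steel prongs (x 19.5 to 27 mm either side, up to z = 62 mm) with white buffers facing -y, which stop the front of the tail cap: they yield 1.5 mm under 1 N, then stop hard. The setting differs each time and is not in this reading: buffers fully pressed are at y = -90 to -82 mm, the lamp's origin then at y = -4 to +4 mm; feel for it
- clamp_strap (a joint): angle of the clamp strap, rad: 0 closed, grows as its free end swings up and over to the cradle's +x side, up to 2.15; starts at 1.7 to 2.1. Hinge friction 0.05 Nm holds it where it is left. Arched steel band 14 mm wide, 3 mm thick, at y = +55 to +69 mm of the cradle; hinge along y at x = +38, z = 66 mm of the cradle. Closed, its flat top (x -21 to +21 mm) is at z = 86 mm
- catch (a joint): angle of the spring catch, rad: a dark hook with a red thumb tab on the cradle's -x side, reaching up to z = 77 mm and in to x = -36 mm; tab out to x = -51 mm. 0 at rest; the strap's end pushes it out to about 0.15 and it springs back over that end. Pressing down on the strap's flat top takes 5 to 15 N until it snaps
- strap_tip (a point): centre of the strap's free end, 76 mm from the hinge axis; closed it lies at x = -38, y = +62, z = 66 mm of the cradle
- strap_pad: black rubber pad under the strap, 16 x 10 mm, sprung, 2.6 mm of travel; origin at the middle of its face that presses on the lamp, 38 mm from the hinge along the strap
- deed: folded yellowish parchment deed, 270 x 124 x 22 mm, lying in front of the lamp's place at the cradle's +y end; leave it
- loupe: black eyepiece loupe, 40 mm diameter, 28 mm high; leave it
- black_clip: black spring clip, 26 x 32 x 48 mm; leave it
- eraser: blue and white eraser, 24 x 53 x 13 mm; leave it
- red_pencil: red pencil, 147 mm long; leave it
- bone_folder: bone folder, 154 mm long, 23 mm wide, 8 mm high; leave it

How it is judged (in metres and radians):
On the way, in this order (a step that is already met when the one before it is completed fails the run):
1. the lamp lies in both Vs, head towards the deed, and its tail cap is pushed against the stop fork with more than 2 N (x of lamp in the frame of lamp_cradle between -0.002 and 0.002 m and z of lamp in the frame of lamp_cradle between 0.058 and 0.0615 m and angle between the y axis of lamp and the y axis of lamp_cradle, either way round below 0.03 rad and y of lamp_head in the frame of lamp_cradle above 0.08 m and contact force between lamp and end_stop above 2 N), for 0.3 s.
2. the strap is down over the lamp and the catch has sprung back over its end (value of joint clamp_strap below 0.02 rad and value of joint catch below 0.05 rad), for 0.2 s.
At the end, for the whole second after the job is handed in: Lamp at rest in both Vs, head to the deed (axis within 2 mm and 0.03 rad of its seat), tail cap still on the stop fork's buffers (over 0.03 N); strap closed (under 0.02 rad), catch sprung back over it (under 0.05 rad), pad pressing on the lamp with over 2 N (all of step 2 and x of lamp in the frame of lamp_cradle between -0.002 and 0.002 m and z of lamp in the frame of lamp_cradle between 0.058 and 0.0615 m and angle between the y axis of lamp and the y axis of lamp_cradle, either way round below 0.03 rad and y of lamp_head in the frame of lamp_cradle above 0.08 m and contact force between lamp and end_stop above 0.03 N and contact force between lamp and strap_pad above 2 N and linear speed of lamp below 0.01 m/s); the robot touches nothing.
It fails at once if the lamp is rammed against the stop fork (over 15 N) (contact force between lamp and end_stop above 15 N).
It fails at once if the strap crushes the lamp (over 30 N) (contact force between lamp and strap_pad above 30 N).
It fails at once if the lamp is dropped into the Vs (it reaches them at over 0.35 m/s) (linear speed of lamp above 0.35 m/s and horizontal distance between lamp and lamp_cradle below 0.03 m and z of lamp in the frame of lamp_cradle between 0.05 and 0.066 m).
It fails at once if the deed or another thing on the table is shifted by more than 10 mm (distance of any of deed, loupe, black_clip, eraser, red_pencil, bone_folder from where it was at the start of the episode above 0.01 m).
It also fails if it takes over 67 s, if anything falls off the work surface, if the arm or the gripper's body presses on something with over 40 N, if the wrist force passes 120 N, or if a joint passes its speed limit or range.

### The arm

A 6-joint arm with a two-finger parallel gripper is mounted at the origin on a cart in front of the work surface, level with it; the furniture and walls round the work are solid. World frame = base frame: x ahead of the robot, y to its left, z up, the work surface at z = 0. Lengths are in m, angles in degrees, forces in N, time in s.
With the tool pointing down it reaches from about 0.4 to 0.825 m from the base axis. Payload 7 kg.
Tool frame: the origin (TCP) lies at the very end of the fingers, on their centre line; the grasp point (between the pads) lies 19 mm behind it (ctrl.grip_depth is the z of the grasp point in the tool frame, in m); z points along the fingers, y is the direction in which the jaws open and shut (so a half turn about z gives the same grasp; the last joint's range is limited). The gripper opens to 88 mm and grips with 3 to 60 N. Pads are 19 mm wide; open, the fingers measure 130 mm over their backs; the gripper's body (78 mm by 193 mm) begins 47 mm behind the grasp point.
Start: joints at [-57.233, 20.546, 0.682, 0, -70.136, -16.507], TCP at [0.189, -0.648, 0.227] pointing down, gripper open.
Joint ranges: [-176.03, 176.03], [-82.01, 121.73], [-58.28, 71.71], [-173.87, 95.51], [-174.79, -0.11], [-173.66, 173.66]. Speed limits (degrees/s): [136.94, 136.94, 172.46, 180, 180, 180].

### API

Orientations are given as [roll, pitch, yaw] about the fixed x, y, z axes, in that order (R = Rz(yaw) Ry(pitch) Rx(roll)).
In Python, from plant import telemetry, snapshot, job, models, ctrl gives the robot as it stands.
- The arm moves only by the tool jog_arm, never from a script. Its argument "targets" is text: rows parted by semicolons, each of 7 numbers parted by spaces: the shift along the tool's x, y, z in m, then the turn, a rotation vector about the tool's x, y, z in degrees, then the gripper command: -1 is shut, 1 is fully open, values between are in proportion. A call has exactly 8 rows; each row is the pose to reach, as a shift and turn from the pose measured when the call began, along the tool's axes at that moment; what a row does not reach only later rows make up. A row lasts 1/8 s, in which the tool goes at most 62.5 mm and 10.7 degrees, less where a joint would pass 70% of its speed; a pose out of reach is approached as far as the arm can. A call with a gripper value outside its range is refused whole. The fingers move at their own pace and stop on an object; the grip force is fixed at half the most. Time passes only in rows, so rows that repeat a pose let the fingers close, or fill a call up. It gives the time, the measured TCP pose, the force and the opening at its end, in the units of the state.
- telemetry.get_obs(): the state, without advancing time (a new reading comes with each control period).
- snapshot(name): name is "scene" or "top" or "wrist"; returns a dict with "img" (400x640x3 uint8, red, green, blue), "range_z" (400x640 float32, m along the optical axis (not along the pixel's ray), 0 where there is no reading), "intrinsics" (3x3 intrinsics, pixels), "R" (3x3) and "t" (3): a world point X has camera coordinates R X + t. Camera axes: x right, y down, z forward; pixel columns grow to the right and rows downward; lengths in m; the calibration is good to about 2 mm. A picture is of the moment at which its call begins.
- job.close_job(): hands the job in, once; it reports no verdict.
Trained networks look in a picture, given as the dict that the camera call returned (one of the last four; its "shot" number tells which), for a name from the list of things; names that differ only in an ending like _2 or _b are one class to them, and where a whole thing is asked for, a point or a joint stands for the part that bears it (a point fixed in the world has none). Each returns a list of dicts, best first, with "conf" (0 to 1); they miss things now and then, are a little off and sometimes report something else, mostly with a low value. They report only what shows in the picture. A call takes as long as a camera call.
- models.cut_out(name, picture): "region" (400x640 bool, what is visible of it) and "uv" ([column, row] in pixels, amid what is visible of it).
- models.spot_point(name, picture): "uv" ([column, row] in pixels: a listed point, or the origin of a listed thing).
The state is a dict: "clock": time; "joint_pos": joint angles; "qvel": joint speeds; "tau": joint torques, N m; "tool_pos": TCP position; "orientation": TCP orientation; "force": force on the tool from outside, world axes, zero at the start; "moment": the same for the moment, N m; "opening": finger opening in m.
Only numpy, scipy, OpenCV 4.12 (cv2) and the standard library are available. Lean on these libraries where they do the work, as an engineer would, in place of code of your own. Each camera call takes 0.05 s, during which the arm holds its last target.

## Working session

There is one attempt and no reset: what is moved stays moved. The work goes in short steps, Python scripts to look and compute and a tool call to move; the robot and the scene stay as the last step left them, time stands still between calls to the robot, and variables do not carry over. Pictures are saved under pics/ and viewed, and the job is handed in when it is done.

Besides the shell and the picture viewer there is one more tool, called after "Emit:" by a JSON object that holds its "fn" and its "kwargs". jog_arm: Moves the arm, as the interface text tells. Its arguments: {"type":"object","properties":{"targets":{"type":"string"}},"required":["targets"]}

```bash
ls; mkdir -p pics; cat > h.py <<'E'
import numpy as np, cv2
from scipy.spatial.transform import Rotation as Ro
from plant import telemetry, snapshot, job, models, ctrl
def save(n,p): cv2.imwrite('pics/%s.png'%n, p['img'][:,:,::-1])
def pts(p,mask):
    v,u=np.nonzero(mask&(p['range_z']>0)); z=p['range_z'][v,u]
    K=p['intrinsics']; c=np.stack([(u-K[0,2])/K[0,0]*z,(v-K[1,2])/K[1,1]*z,z],1)
    return (c-p['t'])@p['R']
def proj(p,X):
    c=np.atleast_2d(X)@p['R'].T+p['t']; q=c@p['intrinsics'].T; return q[:,:2]/q[:,2:]
E
python3 - <<'E'
from h import *
o=telemetry.get_obs(); print(o)
for n in ['scene','top']:
    p=snapshot(n); save(n+'0',p); np.save(n+'0.npy',p,allow_pickle=True)
    print(n,-p['R'].T@p['t'],p['R'][2])
    for k in ['lamp','lamp_cradle','deed','loupe','clamp_strap','catch','end_stop','red_pencil','black_clip','eraser','bone_folder']:
        r=models.cut_out(k,p)
        for d in r[:2]:
            P=pts(p,d['region']); print(k,round(d['conf'],2),d['uv'],d['region'].sum(),np.median(P,0).round(3),P.min(0).round(3),P.max(0).round(3))
    for k in ['lamp','lamp_head','strap_tip','lamp_cradle','strap_pad']:
        print(k,[(d['conf'],d['uv']) for d in models.spot_point(k,p)][:2])
E
```

```text
pics
{'clock': 0.0, 'joint_pos': array([-5.72334843e+01,  2.05885209e+01,  6.34804767e-01, -2.03048602e-02,
       -7.01358615e+01, -1.65062580e+01]), 'qvel': array([ 0.07583227,  0.00890879,  0.01571939, -0.09322079, -0.00952997,
       -0.01485126]), 'tau': array([-1.33384838e-04, -5.82720816e+01,  2.93060714e+01,  6.99717432e+00,
        6.96364456e-03, -1.15057460e-04]), 'tool_pos': array([ 0.18883514, -0.64754494,  0.22566283]), 'orientation': array([ 1.79908690e+02, -7.15175237e-03, -1.63746651e+02]), 'force': array([-1.21026194,  0.05991903,  0.44947001]), 'moment': array([ 0.00739515,  0.04007266, -0.01582731]), 'opening': 0.08750599939534566}
scene [0.17288485 0.65746638 0.94540018] [ 0.33306802 -0.58631935 -0.73844114]
lamp 0.93 [401.1, 160.0] 698 [ 0.455 -0.34   0.036] [ 0.346 -0.39  -0.002] [ 0.576 -0.301  0.053]
lamp_cradle 0.67 [310.0, 226.7] 2901 [0.562 0.059 0.053] [ 0.5   -0.136 -0.005] [0.749 0.162 0.16 ]
deed 0.61 [241.4, 304.4] 4636 [0.596 0.322 0.019] [ 0.468  0.251 -0.002] [0.758 0.387 0.026]
clamp_strap 0.43 [266.7, 213.9] 111 [0.642 0.125 0.119] [0.612 0.029 0
[... 2051 characters left out ...]
15]
black_clip 0.67 [380.3, 131.9] 119 [ 0.741 -0.168  0.021] [ 0.729 -0.185  0.004] [ 0.761 -0.152  0.051]
eraser 0.67 [264.3, 163.0] 168 [0.642 0.125 0.106] [ 0.612  0.116 -0.001] [0.681 0.154 0.163]
eraser 0.6 [412.5, 150.0] 190 [ 0.699 -0.248  0.014] [ 0.678 -0.276 -0.001] [ 0.721 -0.222  0.02 ]
bone_folder 0.58 [304.9, 282.5] 472 [0.356 0.032 0.007] [ 0.287  0.014 -0.002] [0.429 0.05  0.015]
bone_folder 0.41 [413.1, 148.9] 190 [ 0.699 -0.247  0.014] [ 0.678 -0.274 -0.001] [ 0.723 -0.221  0.02 ]
lamp [(0.68, [456.1, 240.0])]
lamp_head [(0.86, [463.0, 198.5])]
strap_tip [(0.51, [260.9, 154.3]), (0.39, [381.4, 133.7])]
lamp_cradle [(0.61, [298.0, 196.3])]
strap_pad [(0.58, [266.1, 161.1])]
```

```bash
python3 - <<'E'
import numpy as np,cv2
for n in ['scene','top']:
    p=np.load(n+'0.npy',allow_pickle=True).item(); im=p['img'][:,:,::-1]
    c=im[80:360,160:520]; cv2.imwrite(f'pics/{n}0c.png',cv2.resize(c,(756,588),interpolation=cv2.INTER_CUBIC))
E
```

```text
(no output)
```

View pics/scene0c.png

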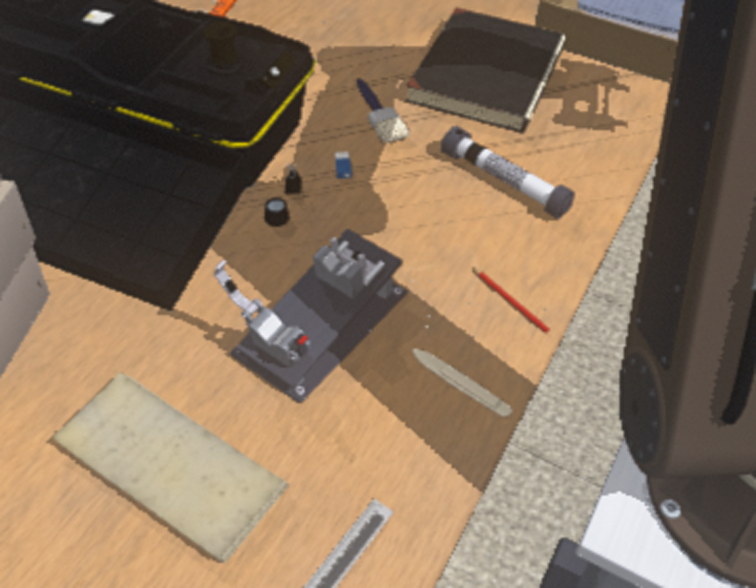

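View pics/top0c.png

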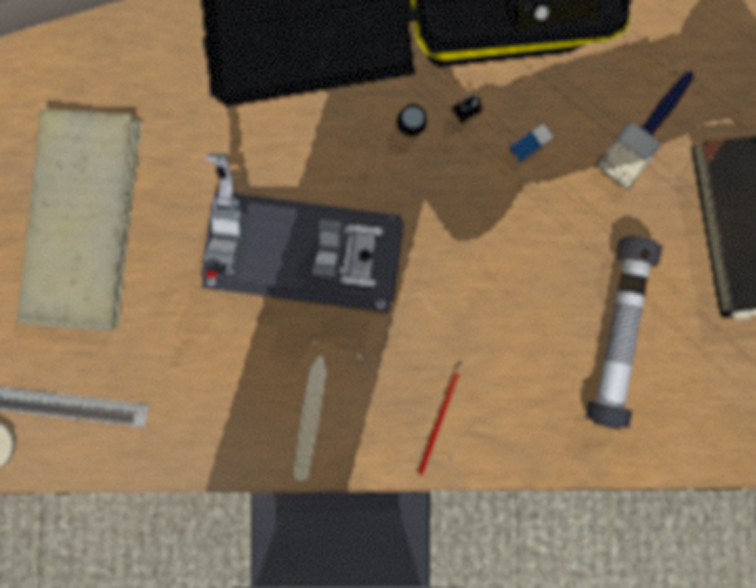

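```bash
python3 - <<'E'
from h import *
p=snapshot('wrist'); save('w0',p); o=telemetry.get_obs()
print(p['intrinsics'],-p['R'].T@p['t']-o['tool_pos'])
R=Ro.from_euler('xyz',o['orientation'],degrees=True).as_matrix()
print('cam in tool',R.T@(-p['R'].T@p['t']-o['tool_pos']),'axes cam in tool',(R.T@p['R'].T).round(3))
print(o['clock'])
# obstacle heights
q=np.load('top0.npy',allow_pickle=True).item(); P=pts(q,q['range_z']>0)
for x in np.arange(.3,1.0,.05):
    print(round(x,2),[ (lambda s: round(float(np.percentile(s[:,2],98)),2) if len(s) else -1)(P[(abs(P[:,0]-x-.025)<.025)&(abs(P[:,1]-y-.025)<.025)]) for y in np.arange(-.5,.45,.05)])
E
```

```text
[[304.22897588   0.         318.04789836]
 [  0.         304.22897588 198.91591627]
 [  0.           0.           1.        ]] [-0.07584871 -0.02321673  0.15873361]
cam in tool [ 0.07931542 -0.00106158 -0.15873355] axes cam in tool [[ 0.001 -0.958 -0.288]
 [ 1.     0.001  0.001]
 [-0.001 -0.288  0.958]]
1.75
0.3 [0.01, 0.01, 0.01, 0.01, 0.01, 0.01, 0.01, 0.01, 0.01, 0.01, 0.01, 0.01, 0.0, 0.01, 0.01, 0.01, 0.01, 0.02, 0.02]
0.35 [0.01, 0.01, 0.01, 0.05, 0.01, 0.01, 0.01, 0.01, 0.01, 0.01, 0.01, 0.0, 0.01, 0.01, 0.01, 0.01, 0.01, 0.01, 0.02]
0.4 [0.01, 0.01, 0.04, 0.04, 0.01, 0.01, 0.01, 0.01, 0.0, 0.01, 0.01, 0.01, 0.01, 0.01, 0.01, 0.01, 0.01, 0.01, 0.01]
0.45 [0.04, 0.01, 0.04, 0.04, 0.01, 0.01, 0.01, 0.01, 0.01, 0.01, 0.01, 0.01, 0.01, 0.01, 0.01, 0.02, 0.02, 0.02, 0.01]
0.5 [0.04, 0.01, 0.05, 0.04, 0.01, 0.01, 0.01, 0.01, 0.07, 0.11, 0.1, 0.05, 0.1, 0.03, 0.01, 0.02, 0.02, 0.03, 0.01]
0.55 [0.04, 0.01, 0.05, 0.03, 0.01, 0.01, 0.01, 0.01, 0.07, 0.11, 0.1, 0.05, 0.09, 0.03, 0.0, 0.02, 0.02, 0.02, 0.01]
0.6 [0.04, 0.01, 0.02, 0.01, 0.01, 0.0, 0.01, 0.01, 0.01, 0.06, 0.05, 0.05, 0.13
[... 160 characters left out ...]
7 [0.01, 0.02, 0.03, 0.01, 0.02, 0.02, 0.04, 0.03, 0.03, 0.01, 0.01, 0.01, 0.07, 0.0, 0.01, 0.03, 0.03, 0.03, 0.01]
0.75 [0.01, 0.02, 0.01, 0.14, 0.15, 0.15, 0.16, 0.16, 0.12, 0.11, 0.1, 0.09, 0.08, 0.07, 0.01, 0.01, 0.01, 0.01, 0.01]
0.8 [0.01, 0.01, 0.01, 0.15, 0.16, 0.16, 0.16, 0.16, 0.15, 0.06, 0.04, 0.04, 0.05, 0.07, 0.01, 0.01, 0.01, 0.22, 0.32]
0.85 [0.01, 0.01, 0.01, 0.16, 0.15, 0.2, 0.15, 0.16, 0.16, 0.06, 0.05, 0.04, 0.03, 0.07, 0.22, 0.33, 0.33, 0.33, 0.33]
0.9 [0.01, 0.01, 0.01, 0.16, 0.2, 0.2, 0.15, 0.14, 0.16, 0.06, 0.05, 0.04, 0.03, 0.3, 0.33, 0.33, 0.33, 0.33, 0.33]
0.95 [0.01, 0.01, 0.01, 0.16, 0.15, 0.16, 0.16, 0.16, 0.16, 0.06, 0.05, 0.04, 0.03, 0.07, 0.25, -1, -1, -1, -1]
```

View pics/w0.png

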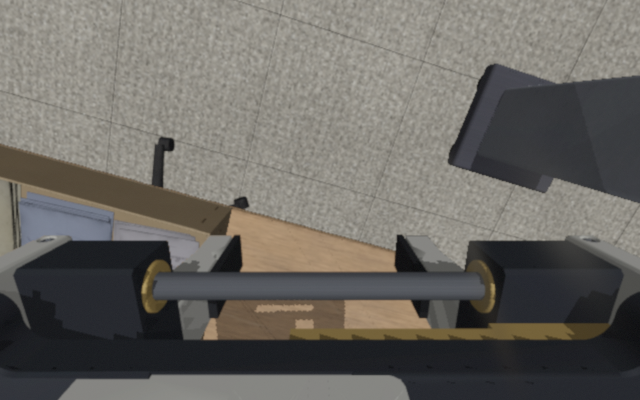

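```bash
cat >> h.py <<'E'
def goto(pos,rpy=None,Rt=None):
    o=telemetry.get_obs(); R=Ro.from_euler('xyz',o['orientation'],degrees=True)
    Rt=Ro.from_euler('xyz',rpy,degrees=True) if Rt is None else Ro.from_matrix(Rt)
    print('t',round(o['clock'],2),'shift',(R.inv().apply(np.array(pos)-o['tool_pos'])).round(4),'turn',(R.inv()*Rt).as_rotvec(degrees=True).round(2),'now',o['tool_pos'].round(4),o['orientation'].round(2),'F',o['force'].round(2),'op',round(o['opening'],4))
E
python3 -c "
from h import *
goto([.46,-.345,.26],[180,0,170])
# lamp axis from clouds
for n in ['top0','scene0']:
    p=np.load(n+'.npy',allow_pickle=True).item()
    P=pts(p,p['range_z']>0); P=P[(abs(P[:,0]-.46)<.15)&(abs(P[:,1]+.35)<.09)&(P[:,2]>.015)]
    c=P.mean(0);d=np.linalg.svd(P-c)[2][0] if len(P)<5000 else 0; print(n,len(P),c,d)
"
```

```text
t 1.75 shift [-0.345   0.215  -0.0334] turn [-0.    0.   26.26] now [ 0.189  -0.648   0.2266] [-180.      0.   -163.74] F [-1.12 -0.2  -0.83] op 0.0873
top0 1377 [ 0.46307501 -0.34520852  0.03943846] [-0.97487604  0.2227028  -0.00449051]
scene0 744 [ 0.45622087 -0.34018164  0.03498502] [-0.97627091  0.21651396 -0.00409958]
```

Emit:
{"fn": "jog_arm", "kwargs": {"targets": "-0.043 0.027 -0.004 0 0 4 1; -0.086 0.054 -0.008 0 0 8 1; -0.129 0.081 -0.012 0 0 12 1; -0.172 0.108 -0.016 0 0 16 1; -0.22 0.137 -0.02 0 0 20 1; -0.27 0.168 -0.025 0 0 24 1; -0.32 0.2 -0.03 0 0 28 1; -0.345 0.215 -0.033 0 0 29 1"}}

```text
clock: 2.75
tool_pos: [0.4617, -0.3428, 0.2601]
orientation: [180.0, 0.1, 167.3]
force: [0.2, -0.2, 0.4]
opening: 0.0872
```

```bash
python3 -c "
from h import *
p=snapshot('wrist'); save('w1',p); np.save('w1.npy',p,allow_pickle=True)
goto([.565,.04,.33],[180,0,-94])
"
```

```text
t 2.8 shift [-0.0156  0.3949 -0.0695] turn [-9.000e-02  9.000e-02 -9.867e+01] now [ 0.4633 -0.3418  0.2604] [1.7999e+02 1.1000e-01 1.6733e+02] F [ 1.42 -0.04  1.36] op 0.0879
```

View pics/w1.png

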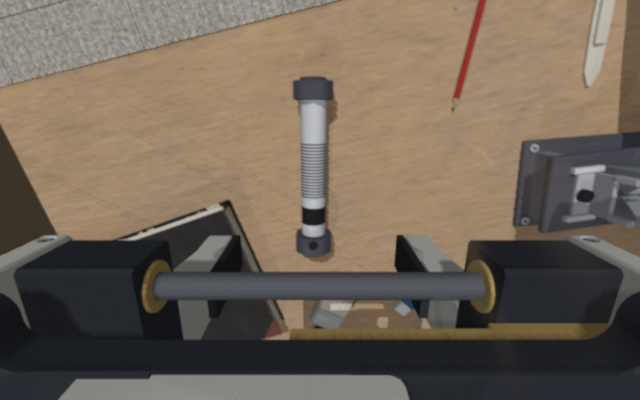

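```bash
cat > lampfit.py <<'E'
from h import *
from scipy.optimize import least_squares
p=np.load('w1.npy',allow_pickle=True).item()
P=pts(p,p['range_z']>0)
c0=np.array([.461,-.344]);
for it in range(3):
    d=np.array([np.cos(np.radians(-12.6)),np.sin(np.radians(-12.6))]) if it==0 else d
    n=np.array([-d[1],d[0]])
    s=(P[:,:2]-c0)@d; t=(P[:,:2]-c0)@n
    L=P[(abs(s)<.14)&(abs(t)<.032)&(P[:,2]>.01)]
    sl=(L[:,:2]-c0)@d
    B=L[(abs(sl)<.075)&(L[:,2]>.026)]
    def f(q):
        dd=np.array([np.cos(q[1]),np.sin(q[1]),q[3]]);dd/=np.linalg.norm(dd); nn=np.array([-np.sin(q[1]),np.cos(q[1]),0])
        a=np.array([c0[0],c0[1],.0])+nn*q[0]+[0,0,q[2]]
        v=B-a; v=v-np.outer(v@dd,dd); return np.linalg.norm(v,axis=1)-.016
    r=least_squares(f,[0,np.arctan2(d[1],d[0]),.024,0],loss='soft_l1',f_scale=.001)
    q=r.x; nn=np.array([-np.sin(q[1]),np.cos(q[1])]); c0=c0+nn*q[0]; d=np.array([np.cos(q[1]),np.sin(q[1])])
    print(q, np.degrees(q[1]), c0, np.abs(r.fun).mean(), len(B))
n=np.array([-d[1],d[0]]); s=(L[:,:2]-c0)@d
print('extent',np.percentile(s,[0,.5,1,99,99.5,100]))
hi=(L[:,2]>.043); print('caps s', np.histogram(s[hi],bins=np.arange(-.14,.14,.004)))
E
python3 lampfit.py
```

```text
[-8.18550678e-03 -4.62572730e-01 -7.93256709e-03 -1.01761533e+01] -26.50346514270415 [ 0.4573472  -0.35132527] 0.008615105604658314 28943
[-4.81818279e-05 -4.10386356e-01 -3.21318264e-02 -1.10191632e+01] -23.513406161585763 [ 0.45732798 -0.35136945] 0.008962956611035598 29627
[ 2.89144533e-04 -3.64764483e-01 -2.96474242e-02 -1.10166480e+01] -20.89946536995477 [ 0.45743113 -0.35109933] 0.00883861486646489 29283
extent [-0.11258095 -0.10515097 -0.09994243  0.09666741  0.10511893  0.11715384]
caps s (array([    0,     0,     0,     0,     0,     0,     0,     6,    75,
          93,    94,    97,    99,    65,     0,     0,     0,     0,
           0,     0,     0,     0,     0,     0,     0,     0,   979,
        3416, 11150,  8762,  2111,     0,     0,     0,     0,     0,
           0,     0,     0,     0,     0,     0,     0,     0,     0,
           0,     0,     0,     0,     0,     0,     0,     0,     0,
           0,     0,    12,    74,    60,    52,    59,    52,    48,
          27,     3,     0,     0,     0,     0]), array([-1.40000000e-01, -1.36000000e-01, -1.32000000e-01
[... 561 characters left out ...]
0e-02, -8.00000000e-03, -4.00000000e-03,  1.11022302e-16,
        4.00000000e-03,  8.00000000e-03,  1.20000000e-02,  1.60000000e-02,
        2.00000000e-02,  2.40000000e-02,  2.80000000e-02,  3.20000000e-02,
        3.60000000e-02,  4.00000000e-02,  4.40000000e-02,  4.80000000e-02,
        5.20000000e-02,  5.60000000e-02,  6.00000000e-02,  6.40000000e-02,
        6.80000000e-02,  7.20000000e-02,  7.60000000e-02,  8.00000000e-02,
        8.40000000e-02,  8.80000000e-02,  9.20000000e-02,  9.60000000e-02,
        1.00000000e-01,  1.04000000e-01,  1.08000000e-01,  1.12000000e-01,
        1.16000000e-01,  1.20000000e-01,  1.24000000e-01,  1.28000000e-01,
        1.32000000e-01,  1.36000000e-01]))
```

```bash
sed -i 's/^P=pts.*/P=pts(p,p["range_z"]>0); P=P[P[:,2]<.06]/' lampfit.py; python3 lampfit.py | head -5; python3 -c "
from h import *
goto([.565,.04,.31],[180,0,-94])"
```

```text
[-0.00732938 -0.22215094  0.02427414  0.00197663] -12.728311043072164 [ 0.45938513 -0.35114927] 0.000505099869384068 2815
[-6.93561291e-07 -2.22158302e-01  2.42750189e-02  1.96733106e-03] -12.728733093217553 [ 0.45938498 -0.35114994] 0.0005054134149419185 2815
[ 3.15196012e-11 -2.22158302e-01  2.42750189e-02  1.96733107e-03] -12.728733090219817 [ 0.45938498 -0.35114994] 0.0005054134148993244 2815
extent [-0.11428659 -0.11310328 -0.11202087  0.11093365  0.11230195  0.11584839]
caps s (array([  0,   0,   0,   0,   0,   0,   0,  50, 102, 105,  96,  89, 102,
t 2.8 shift [-0.0155  0.3949 -0.0495] turn [-9.000e-02  9.000e-02 -9.867e+01] now [ 0.4633 -0.3418  0.2604] [1.7999e+02 1.1000e-01 1.6733e+02] F [ 1.42 -0.04  1.36] op 0.0879
```

Emit:
{"fn": "jog_arm", "kwargs": {"targets": "-0.002 0.05 -0.006 0 0 -10.5 1; -0.004 0.1 -0.013 0 0 -21 1; -0.006 0.15 -0.019 0 0 -31.5 1; -0.008 0.2 -0.025 0 0 -42 1; -0.01 0.25 -0.032 0 0 -52.5 1; -0.012 0.3 -0.04 0 0 -63 1; -0.014 0.35 -0.045 0 0 -73.5 1; -0.016 0.395 -0.05 0 0 -84 1"}}

```text
clock: 3.8
tool_pos: [0.5657, 0.0416, 0.3109]
orientation: [-179.9, 0.0, -108.3]
force: [1.8, -0.9, 0.4]
opening: 0.0875
```

```bash
python3 -c "
from h import *
p=snapshot('wrist'); save('w2',p); np.save('w2.npy',p,allow_pickle=True)
goto([.565,.04,.31],[180,0,-94])
"
```

```text
t 3.85 shift [0.0058 0.0006 0.001 ] turn [ -0.2    0.09 -13.68] now [0.5674 0.0453 0.3111] [-1.7982e+02  1.1000e-01 -1.0768e+02] F [2.51 1.81 1.07] op 0.0879
```

View pics/w2.png

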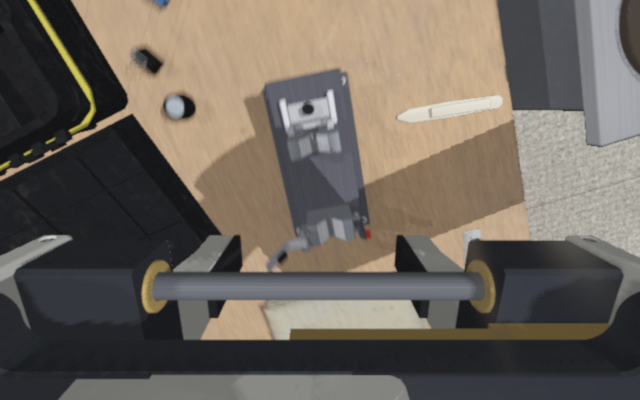

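```bash
cat > cfit.py <<'E'
from h import *
from scipy.optimize import minimize
T=np.radians(8)
def box(x0,x1,y0,y1,z0,z1):
    return [([1,0,0],x1),([-1,0,0],-x0),([0,1,0],y1),([0,-1,0],-y0),([0,0,1],z1),([0,0,-1],-z0)]
parts=[box(-49,49,-141,97,-2,10)]
for y0,y1 in [(-74,-50),(45,79)]:
    parts.append(box(0,32,y0,y1,10,57)+[([-1,0,1],37.4)]); parts.append(box(-32,0,y0,y1,10,57)+[([1,0,1],37.4)])
def frame(q):
    # yaw of y axis q[2] (deg, world azimuth)
    a=np.radians(q[2]); h=np.array([np.cos(a),np.sin(a),0])
    y=np.cos(T)*h-np.sin(T)*np.array([0,0,1.]); x=np.array([np.sin(a),-np.cos(a),0]); z=np.cross(x,y)
    return np.stack([x,y,z],1), np.array([q[0],q[1],.034+(q[3] if len(q)>3 else 0)])
def depth(p,uv,q):
    K=p['intrinsics']; r=np.stack([(uv[:,0]-K[0,2])/K[0,0],(uv[:,1]-K[1,2])/K[1,1],np.ones(len(uv))],1)@p['R']
    C=-p['R'].T@p['t']; R,o=frame(q); d=r@R; c=(C-o)@R*1000
    best=-C[2]/r[:,2]
    for pl in parts:
        tin=np.zeros(len(d)); tout=np.full(len(d),9.)
        for n,b in pl:
            nd=d@np.array(n,float)*1000; e=b-c@np.array(n,float); t=e/np.where(abs(nd)<1e-9,1e-9,nd)
            tin=np.where(nd<0,np.maximum(tin,t),tin); tout=np.where(nd>0,np.minimum(tout,t),tout)
        best=np.where(tin<tout,np.minimum(best,tin),best)
    return best
if __name__=='__main__':
  for n in ['w2','top0','scene0']:
    p=np.load(n+'.npy',allow_pickle=True).item()
    V,U=np.mgrid[0:400,0:640]; uv=np.stack([U.ravel(),V.ravel()],1); Z=p['range_z'].ravel()
    ok=Z>0
    X=((np.stack([(uv[:,0]-p['intrinsics'][0,2])/p['intrinsics'][0,0],(uv[:,1]-p['intrinsics'][1,2])/p['intrinsics'][1,1],np.ones(len(uv))],1)*Z[:,None])-p['t'])@p['R']
    ok&=(abs(X[:,0]-.565)<.11)&(abs(X[:,1]-.035)<.17)&(X[:,2]<.2)&(X[:,2]>-.03)
    uvk=uv[ok];z=Z[ok]
    f=lambda q: np.minimum(abs(depth(p,uvk,q)-z),.012).mean()
    best=None
    for y0 in (84,88,92):
        r=minimize(f,[.565,.03,y0,0],method='Nelder-Mead',options=dict(initial_simplex=[[.565,.03,y0,0],[.58,.03,y0,0],[.565,.045,y0,0],[.565,.03,y0+3,0],[.565,.03,y0,.004]],maxiter=400))
        if best is None or r.fun<best.fun: best=r
    print(n,ok.sum(),best.x.round(4),best.fun)
E
time python3 cfit.py
```

```text
w2 31971 [5.65600e-01 5.81000e-02 8.19197e+01 5.00000e-04] 0.0018256511797555364
top0 10734 [5.68000e-01 6.11000e-02 8.18981e+01 1.80000e-03] 0.0028434730368966103
scene0 7300 [5.66300e-01 5.96000e-02 8.20545e+01 1.00000e-04] 0.003308923939468697
real	0m28.387s
user	0m29.234s
sys	0m0.390s
```

```bash
python3 -c "
from h import *
goto([.56,.035,.27],[180,0,-98])"
```

```text
t 3.85 shift [0.0121 0.004  0.041 ] turn [-0.19  0.09 -9.68] now [0.5674 0.0453 0.3111] [-1.7982e+02  1.1000e-01 -1.0768e+02] F [2.51 1.81 1.07] op 0.0879
```

Emit:
{"fn": "jog_arm", "kwargs": {"targets": "0.004 0.001 0.015 0 0 -4 1; 0.008 0.003 0.03 0 0 -8 1; 0.012 0.004 0.041 -0.2 0.1 -9.7 1; 0.012 0.004 0.041 -0.2 0.1 -9.7 1; 0.012 0.004 0.041 -0.2 0.1 -9.7 1; 0.012 0.004 0.041 -0.2 0.1 -9.7 1; 0.012 0.004 0.041 -0.2 0.1 -9.7 1; 0.012 0.004 0.041 -0.2 0.1 -9.7 1"}}

```text
clock: 4.85
tool_pos: [0.5601, 0.0352, 0.2701]
orientation: [-180.0, -0.0, -98.0]
force: [1.3, -0.1, 0.1]
opening: 0.0877
```

```bash
python3 -c "
from h import *
p=snapshot('wrist'); save('w3',p); np.save('w3.npy',p,allow_pickle=True)
cv2.imwrite('pics/w3c.png',cv2.resize(p['img'][20:270,180:480,::-1],(720,600),interpolation=cv2.INTER_CUBIC))
goto([.4572,-.3506,.15],[180,0,167.27])
"; sed -i "s/\['w2','top0','scene0'\]/['w3']/" cfit.py; python3 cfit.py
```

```text
t 4.9 shift [0.3963 0.0483 0.1201] turn [-0.   -0.   94.74] now [0.5601 0.0352 0.2701] [180.    -0.   -97.99] F [ 0.55 -0.52 -0.41] op 0.0878
w3 37056 [5.65800e-01 5.81000e-02 8.19965e+01 5.00000e-04] 0.0017881973774547186
```

View pics/w3c.png

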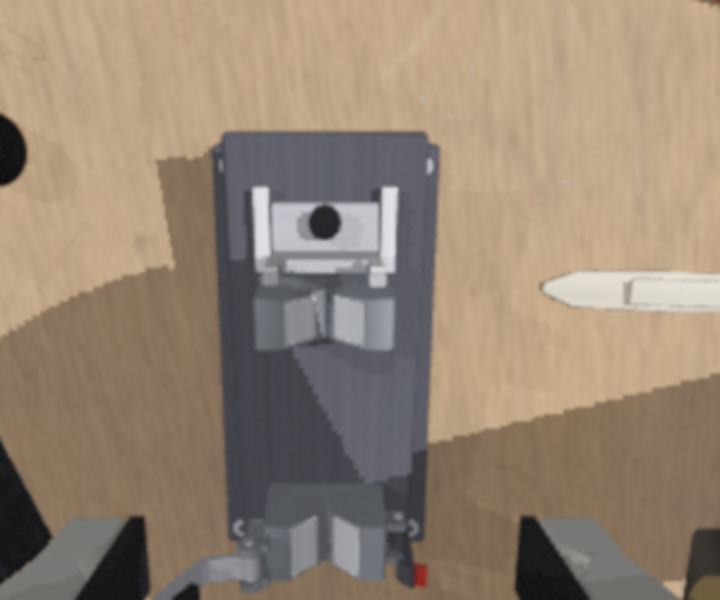

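```bash
python3 -c "
from h import *; from cfit import frame
p=np.load('w3.npy',allow_pickle=True).item(); P=pts(p,p['range_z']>0); R,o=frame([.5658,.0581,82.0,.0005]); C=(P-o)@R*1000
for y in range(-135,-40,3):
    s=C[(abs(C[:,1]-y)<1.5)&(C[:,2]<150)]
    print(y,[(int(np.percentile(t,90)) if len(t)>2 else -9) for t in [s[abs(s[:,0]-x)<1.5][:,2] for x in range(-48,50,3)]])
s=C[(C[:,1]>53)&(C[:,1]<71)&(C[:,0]>28)&(C[:,2]>58)&(C[:,2]<170)]
h=s-[38,0,66]; r=np.hypot(h[:,0],h[:,2]); k=r>45; print('strap ang',np.degrees(np.median(np.arctan2(h[k,2],-h[k,0]))),len(s),k.sum(),s.max(0))
print(models.spot_point('strap_tip',snapshot('wrist')))
"
```

```text
-135 [9, 11, 10, 11, 11, 10, 11, 11, 10, 11, 11, 10, 10, 10, 10, 10, 10, 10, 11, 10, 11, 10, 10, 10, 10, 10, 10, 10, 11, 10, 10, 10, 10]
-132 [10, 10, 10, 10, 11, 11, 11, 9, 10, 10, 11, 11, 10, 10, 10, 11, 11, 10, 10, 10, 11, 11, 10, 11, 10, 10, 10, 10, 10, 10, 10, 10, 9]
-129 [9, 11, 10, 10, 11, 10, 10, 10, 10, 11, 11, 10, 10, 10, 10, 10, 10, 10, 10, 10, 10, 11, 10, 10, 10, 11, 10, 9, 10, 11, 9, 10, 9]
-126 [9, 11, 10, 10, 10, 10, 10, 10, 10, 10, 10, 9, 10, 10, 10, 10, 10, 10, 10, 10, 11, 10, 10, 10, 10, 10, 10, 10, 11, 10, 10, 10, 9]
-123 [9, 10, 11, 10, 11, 10, 10, 10, 10, 10, 10, 10, 10, 10, 11, 10, 11, 10, 10, 10, 11, 10, 10, 11, 11, 10, 10, 11, 10, 10, 11, 10, 9]
-120 [10, 10, 10, 10, 11, 10, 10, 10, 10, 11, 11, 10, 10, 10, 10, 10, 10, 10, 10, 10, 10, 10, 10, 10, 10, 11, 10, 10, 11, 10, 9, 10, 9]
-117 [9, 10, 10, 11, 11, 17, 17, 13, 10, 11, 10, 10, 10, 10, 10, 10, 11, 10, 10, 10, 10, 11, 10, 10, 11, 16, 16, 15, 10, 10, 10, 10, -9]
-114 [9, 10, 10, 11, 11, 17, 17, 17, 10, 11, 11, 10, 10, 11, 11, 11, 10, 10, 10, 10, 10, 10, 9, 10, 10, 17, 17, 17, 10, 10, 10, 10, 9]
-111 [9, 10, 1
[... 2651 characters left out ...]
, 56, 57, 57, 58, 57, -9, -9, 10, 10, 10, 9]
-51 [9, 11, 11, 10, -9, -9, 57, 57, 57, 57, 55, 52, 51, 48, 43, 42, 38, 40, 45, 48, 51, 52, 56, 57, 57, 56, 57, -9, -9, 10, 10, 9, -9]
-48 [9, 11, 10, 10, -9, -9, -9, -9, -9, -9, -9, -9, -9, -9, -9, -9, -9, -9, -9, -9, -9, -9, -9, -9, -9, -9, -9, -9, -9, 10, 10, 10, 10]
-45 [10, 10, 10, 10, 11, -9, -9, -9, -9, -9, -9, -9, -9, -9, -9, -9, -9, -9, -9, -9, -9, -9, -9, -9, -9, -9, -9, -9, -9, 10, 10, 10, 9]
-42 [9, 10, 10, 11, -9, -9, -9, -9, -9, -9, -9, -9, -9, -9, -9, -9, -9, -9, -9, -9, -9, -9, -9, -9, -9, -9, -9, -9, -9, 10, 10, 10, 9]
strap ang 137.5780728954119 539 68 [ 81.33810012  70.82230154 106.91328935]
[{'uv': [316.1, 185.6], 'conf': 0.6}]
```

```bash
python3 -c "
from h import *; from cfit import frame
p=np.load('w3.npy',allow_pickle=True).item(); P=pts(p,p['range_z']>0); R,o=frame([.5658,.0581,82.0,.0005]); C=(P-o)@R*1000
s=C[(abs(abs(C[:,0])-23)<5)&(C[:,2]>50)&(C[:,1]<-78)&(C[:,1]>-100)&(C[:,2]<70)]
print(len(s),np.percentile(s[:,1],[0,2,5,50,98,100]))
print(np.c_[s[np.argsort(s[:,1])][:40:2]].round(1))
goto([.4523,-.3495,.12],[180,0,167.27])
p=np.load('top0.npy',allow_pickle=True).item(); P=pts(p,p['range_z']>0);C=(P-o)@R*1000
s=C[(C[:,1]>50)&(C[:,1]<74)&(C[:,0]>30)&(C[:,2]>58)&(C[:,2]<170)]
h=s-[38,0,66]; r=np.hypot(h[:,0],h[:,2]); k=r>25; print('strap ang',np.percentile(np.arctan2(h[k,2],-h[k,0]),[10,50,90]),k.sum(),s[k].max(0),r.max())
print(s[k][np.argsort(-r[k])][:12].round(0))
p=np.load('scene0.npy',allow_pickle=True).item(); P=pts(p,p['range_z']>0);C=(P-o)@R*1000
s=C[(C[:,1]>45)&(C[:,1]<78)&(C[:,0]>30)&(C[:,2]>58)&(C[:,2]<170)]
h=s-[38,0,66]; r=np.hypot(h[:,0],h[:,2]); k=r>25; print('strap ang',np.percentile(np.arctan2(h[k,2],-h[k,0]),[10,50,90]),k.sum(),s[k].max(0),r.max())
"
```

```text
143 [-89.25617096 -89.18999141 -89.1244985  -85.96549349 -81.37977627
 -81.07706769]
[[-22.2 -89.3  53.7]
 [ 22.9 -89.2  58.6]
 [ 20.8 -89.2  58.4]
 [ 21.1 -89.2  53.4]
 [ 24.3 -89.1  53.2]
 [ 23.6 -89.1  62.7]
 [-23.3 -89.   52.6]
 [ 20.1 -89.   52.7]
 [-25.4 -89.   52.4]
 [-24.4 -88.9  52.1]
 [ 26.1 -88.9  57.2]
 [-20.7 -88.9  61.6]
 [-21.8 -88.8  61.3]
 [-21.  -88.8  56.4]
 [-25.9 -88.7  60.8]
 [-20.2 -88.7  50.8]
 [ 24.8 -88.6  60.6]
 [ 20.7 -88.5  60.2]
 [ 20.1 -88.1  53.3]
 [-20.7 -87.8  61.5]]
t 5.0 shift [0.3959 0.0532 0.1501] turn [ 0.000e+00 -1.000e-02  9.475e+01] now [0.56   0.0352 0.27  ] [ 1.7999e+02 -1.0000e-02 -9.7980e+01] F [-0.29 -0.98  0.14] op 0.0876
strap ang [2.06867951 2.32126156 2.66152612] 97 [ 84.90138222  72.47553531 138.33774752] 81.30238240195632
[[ 75.  69. 138.]
 [ 76.  60. 137.]
 [ 76.  67. 137.]
 [ 77.  58. 137.]
 [ 73.  64. 138.]
 [ 76.  65. 137.]
 [ 76.  63. 136.]
 [ 74.  60. 137.]
 [ 73.  69. 137.]
 [ 74.  62. 136.]
 [ 75.  58. 135.]
 [ 76.  72. 135.]]
strap ang [-1.59037151  3.07856233  3.13375932] 364 [1458.23446421   77.79579925  169.90807938] 1420.380264420419
```

Emit:
{"fn": "jog_arm", "kwargs": {"targets": "0.05 0.006 0.01 0 0 10.5 1; 0.1 0.012 0.03 0 0 21 1; 0.15 0.018 0.05 0 0 31.5 1; 0.2 0.024 0.07 0 0 42 1; 0.25 0.03 0.09 0 0 52.5 1; 0.3 0.036 0.11 0 0 63 1; 0.35 0.042 0.13 0 0 73.5 1; 0.39 0.048 0.15 0 0 84 1"}}

```text
clock: 6.0
tool_pos: [0.4578, -0.3462, 0.1195]
orientation: [-180.0, 0.0, 177.6]
force: [0.7, 0.0, 1.1]
opening: 0.0879
```

```bash
python3 -c "
from h import *
goto([.4523,-.3495,.006],[180,0,167.27])
"
```

```text
t 6.0 shift [ 0.0054 -0.0034  0.1135] turn [-2.000e-02  1.000e-02  1.037e+01] now [ 0.4578 -0.3462  0.1195] [-1.7998e+02  1.0000e-02  1.7764e+02] F [0.66 0.02 1.06] op 0.0879
```

Emit:
{"fn": "jog_arm", "kwargs": {"targets": "0.0027 -0.002 0.02 0 0 6 1; 0.0054 -0.0034 0.04 0 0 10.4 1; 0.0054 -0.0034 0.062 0 0 10.4 1; 0.0054 -0.0034 0.085 0 0 10.4 1; 0.0054 -0.0034 0.1 0 0 10.4 1; 0.0054 -0.0034 0.108 0 0 10.4 1; 0.0054 -0.0034 0.1135 0 0 10.4 1; 0.0054 -0.0034 0.1135 0 0 10.4 1"}}

```text
clock: 7.0
tool_pos: [0.4524, -0.3495, 0.0061]
orientation: [-180.0, 0.0, 167.2]
force: [0.6, 0.8, -0.1]
opening: 0.0876
```

```bash
python3 -c "
from h import *
goto([.4523,-.3495,.006],[180,0,167.27])
"
```

```text
t 7.0 shift [ 0.0001 -0.0001  0.0001] turn [-0.02  0.02 -0.02] now [ 0.4524 -0.3495  0.0061] [-1.7998e+02  2.0000e-02  1.6725e+02] F [ 0.6   0.81 -0.09] op 0.0876
```

Grip, then lift.

Emit:
{"fn": "jog_arm", "kwargs": {"targets": "0 0 0 0 0 0 -1; 0 0 0 0 0 0 -1; 0 0 0 0 0 0 -1; 0 0 0 0 0 0 -1; 0 0 0 0 0 0 -1; 0 0 0 0 0 0 -1; 0 0 0 0 0 0 -1; 0 0 0 0 0 0 -1"}}

```text
clock: 8.0
tool_pos: [0.4524, -0.3494, 0.0061]
orientation: [-180.0, 0.0, 167.2]
force: [0.1, 1.4, 0.2]
opening: 0.0315
```

Emit:
{"fn": "jog_arm", "kwargs": {"targets": "0 0 -0.005 0 0 0 -1; 0 0 -0.015 0 0 0 -1; 0 0 -0.03 0 0 0 -1; 0 0 -0.05 0 0 0 -1; 0 0 -0.08 0 0 0 -1; 0 0 -0.11 0 0 0 -1; 0 0 -0.14 0 0 0 -1; 0 0 -0.16 0 0 0 -1"}}

```text
clock: 9.0
tool_pos: [0.4527, -0.3495, 0.1689]
orientation: [-180.0, 0.2, 167.2]
force: [0.0, -0.1, -4.3]
opening: 0.0314
```

```bash
python3 -c "
from h import *
from cfit import frame
R,o=frame([.5658,.0581,82.0,.0005])
Rt=np.stack([-R[:,1],-R[:,0],-R[:,2]],1); print(np.linalg.det(Rt), Ro.from_matrix(Rt).as_euler('xyz',degrees=True))
p=snapshot('wrist'); save('w4',p); np.save('w4.npy',p,allow_pickle=True)
# grasp pt at lamp y=-5 ; lamp origin cradle y=-7 -> grasp y=-12, axis z=60+35
goto(o+R@np.array([0,-.012,.060+.060-.019]),Rt=Rt)
"
```

```text
1.0000000000000002 [-180.   -8.  -98.]
t 9.05 shift [-0.0191  0.4252  0.0345] turn [  6.25   6.26 -94.58] now [ 0.4537 -0.3502  0.1714] [-179.89    0.34  167.28] F [ 0.34 -0.23  0.09] op 0.0312
```

View pics/w4.png

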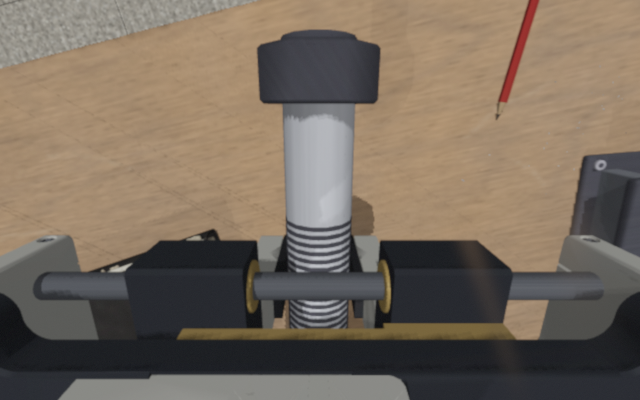

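```bash
cat > inhand.py <<'E'
from h import *
from scipy.optimize import least_squares
import sys
p=np.load(sys.argv[1]+'.npy',allow_pickle=True).item()
# camera in tool fixed transform
Rc=np.array([[ 0.001,-0.958,-0.288],[1,.001,.001],[-.001,-.288,.958]]); U,_,Vt=np.linalg.svd(Rc); Rc=U@Vt
v,u=np.nonzero(p['range_z']>0); z=p['range_z'][v,u];K=p['intrinsics']
c=np.stack([(u-K[0,2])/K[0,0]*z,(v-K[1,2])/K[1,1]*z,z],1)
C=c@Rc.T+[.0793,-.001,-.1587]
B=C[(C[:,0]>.035)&(C[:,0]<.076)&(abs(C[:,1])<.017)&(C[:,2]>-.05)&(C[:,2]<.0)]
def f(q):
    d=np.array([1,q[2],q[3]]);d/=np.linalg.norm(d);w=B-[0.0,q[0],q[1]];w-=np.outer(w@d,d);return np.linalg.norm(w,axis=1)-.016
r=least_squares(f,[0,-.019,0,0],loss='soft_l1',f_scale=.001);q=r.x
print('axis at x=0: y,z',q[:2].round(4),'slopes deg',np.degrees(q[2:]).round(2),abs(r.fun).mean(),len(B))
A=C[(C[:,0]>.06)&(C[:,0]<.13)&(abs(C[:,1])<.03)&(C[:,2]>-.06)]
ax=q[1]+q[3]*A[:,0]; k=(ax-A[:,2])>.02
print('cap x range',np.percentile(A[k,0],[0,1,3,97,99,100]).round(4),k.sum())
E
python3 inhand.py w4
```

```text
axis at x=0: y,z [-0.0005 -0.018 ] slopes deg [-0.03 -0.41] 0.0004062692626290616 6564
cap x range [0.0812 0.0812 0.0819 0.1023 0.1029 0.1033] 5100
```

Emit:
{"fn": "jog_arm", "kwargs": {"targets": "-0.001 0.02 -0.02 0.5 0.5 -8 -1; -0.003 0.06 -0.04 1.2 1.2 -18 -1; -0.005 0.11 -0.05 1.9 1.9 -28.5 -1; -0.008 0.16 -0.05 2.6 2.6 -39 -1; -0.01 0.21 -0.05 3.3 3.3 -49.5 -1; -0.012 0.26 -0.05 4 4 -60 -1; -0.014 0.31 -0.05 4.7 4.7 -70.5 -1; -0.016 0.35 -0.05 5.4 5.4 -81 -1"}}

```text
clock: 10.05
tool_pos: [0.5462, -0.0103, 0.2211]
orientation: [-179.1, -7.0, -111.3]
force: [1.0, 0.3, -4.0]
opening: 0.0309
```

```bash
cat > tgt.py <<'E'
from h import *
from cfit import frame
import sys
R,o=frame([.5658,.0581,82.0,.0005])
Rt=np.stack([-R[:,1],-R[:,0],-R[:,2]],1)
x,y,z=[float(a)/1000 for a in sys.argv[1:4]]
goto(o+R@np.array([x,y,z]),Rt=Rt)
ob=telemetry.get_obs(); print('TCP in cradle mm',((ob['tool_pos']-o)@R*1000).round(2),'F cradle',(ob['force']@R).round(2),'M',ob['moment'].round(2))
E
python3 tgt.py 0 -12 110
```

```text
t 10.05 shift [-0.0829  0.0084  0.0662] turn [  0.85   0.85 -13.2 ] now [ 0.5462 -0.0103  0.2211] [-179.1    -7.04 -111.3 ] F [ 0.96  0.33 -3.98] op 0.0309
TCP in cradle mm [ -9.93 -95.72 174.99] F cradle [ 0.91  1.01 -3.87] M [ 0.47 -0.17  0.03]
```

Emit:
{"fn": "jog_arm", "kwargs": {"targets": "-0.005 0.002 0 0.5 0.5 -8 -1; -0.015 0.005 0 0.8 0.8 -13.2 -1; -0.035 0.008 0 0.85 0.85 -13.2 -1; -0.06 0.0084 0.005 0.85 0.85 -13.2 -1; -0.078 0.0084 0.02 0.85 0.85 -13.2 -1; -0.083 0.0084 0.045 0.85 0.85 -13.2 -1; -0.083 0.0084 0.066 0.85 0.85 -13.2 -1; -0.083 0.0084 0.066 0.85 0.85 -13.2 -1"}}

```text
clock: 11.05
tool_pos: [0.565, 0.0613, 0.1425]
orientation: [179.8, -8.2, -98.0]
force: [-0.3, -0.5, -3.7]
opening: 0.0313
```

```bash
python3 -c "
from h import *
p=snapshot('wrist'); save('w5',p); np.save('w5.npy',p,allow_pickle=True)
p=snapshot('top'); cv2.imwrite('pics/t5.png',cv2.resize(p['img'][110:270,200:400,::-1],(750,600),interpolation=cv2.INTER_CUBIC))
"; python3 inhand.py w5; python3 tgt.py 0 -12 43
```

```text
axis at x=0: y,z [-0.0005 -0.018 ] slopes deg [-0.06 -0.28] 0.0004110393224064512 6569
cap x range [0.0812 0.0812 0.0819 0.102  0.1026 0.103 ] 5069
t 11.15 shift [0.0004 0.0003 0.067 ] turn [ 0.02 -0.04  0.  ] now [0.5666 0.0618 0.1451] [179.98  -8.04 -98.  ] F [-0.08  0.23 -3.14] op 0.0314
TCP in cradle mm [  0.29 -11.6  110.03] F cradle [-0.11  0.65 -3.08] M [ 0.63 -0.03 -0.  ]
```

View pics/w5.png

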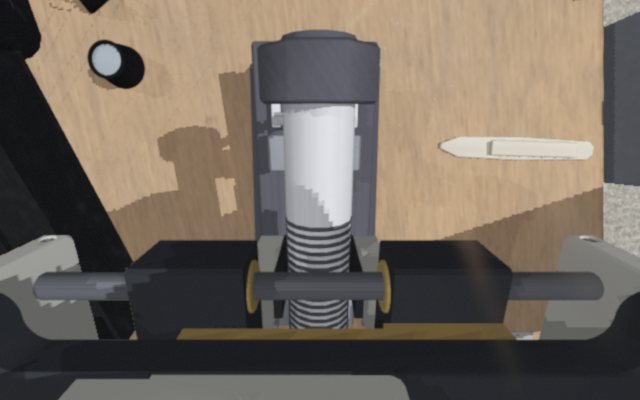

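View pics/t5.png

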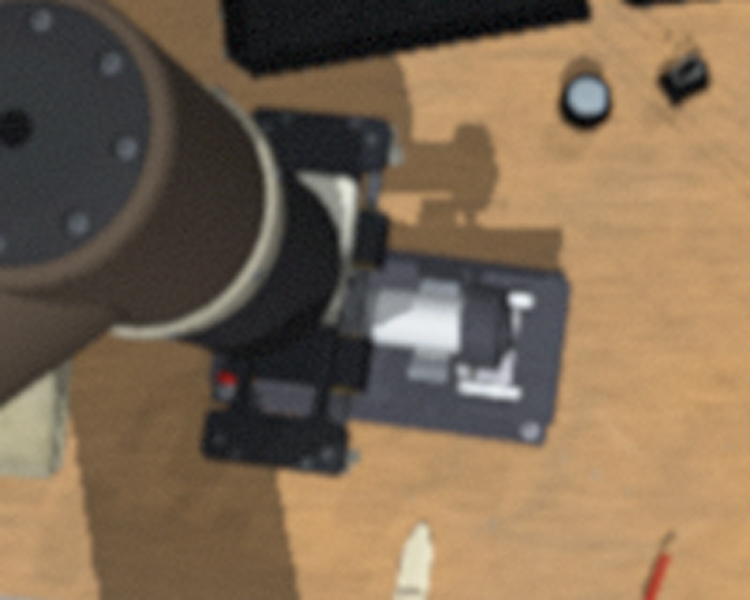

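Emit:
{"fn": "jog_arm", "kwargs": {"targets": "0.0004 0.0003 0.01 0 0 0 -1; 0.0004 0.0003 0.022 0 0 0 -1; 0.0004 0.0003 0.034 0 0 0 -1; 0.0004 0.0003 0.045 0 0 0 -1; 0.0004 0.0003 0.054 0 0 0 -1; 0.0004 0.0003 0.059 0 0 0 -1; 0.0004 0.0003 0.062 0 0 0 -1; 0.0004 0.0003 0.063 0 0 0 -1"}}

```text
clock: 12.15
tool_pos: [0.5652, 0.0528, 0.0828]
orientation: [180.0, -8.0, -98.0]
force: [-0.0, -0.1, -3.2]
opening: 0.0314
```

```bash
python3 tgt.py 0 -12 42
```

```text
t 12.15 shift [0.     0.0001 0.0051] turn [ 0.   -0.03 -0.  ] now [0.5652 0.0528 0.0828] [180.    -8.03 -98.  ] F [-0.01 -0.15 -3.23] op 0.0314
TCP in cradle mm [  0.13 -11.99  47.09] F cradle [ 0.01  0.3  -3.22] M [ 0.6  -0.02 -0.02]
```

Emit:
{"fn": "jog_arm", "kwargs": {"targets": "0 0 0.001 0 0 0 -1; 0 0 0.0018 0 0 0 -1; 0 0 0.0025 0 0 0 -1; 0 0 0.0032 0 0 0 -1; 0 0 0.0038 0 0 0 -1; 0 0 0.0042 0 0 0 -1; 0 0 0.0042 0 0 0 -1; 0 0 0.0042 0 0 0 -1"}}

```text
clock: 13.15
tool_pos: [0.5653, 0.0523, 0.0787]
orientation: [-180.0, -8.0, -98.0]
force: [1.3, 0.1, -3.0]
opening: 0.0312
```

```bash
python3 tgt.py 0 -12 42
```

```text
t 13.15 shift [0.0001 0.0003 0.001 ] turn [-0.01 -0.02 -0.  ] now [0.5653 0.0523 0.0787] [-179.99   -8.02  -98.  ] F [ 1.29  0.05 -3.03] op 0.0312
TCP in cradle mm [  0.28 -11.91  42.98] F cradle [ 1.27  0.65 -2.97] M [ 0.62 -0.24  0.01]
```

Emit:
{"fn": "jog_arm", "kwargs": {"targets": "0 0.0002 0.0004 0 0 0 -1; 0 0.0002 0.0008 0 0 0 -1; 0 0.0002 0.0012 0 0 0 -1; 0 0.0002 0.0015 0 0 0 -1; 0 0.0002 0.0018 0 0 0 -1; 0 0.0002 0.0018 0 0 0 -1; 0 0.0002 0.0018 0 0 0 -1; 0 0.0002 0.0018 0 0 0 -1"}}

```text
clock: 14.15
tool_pos: [0.5661, 0.0524, 0.0777]
orientation: [-179.9, -8.0, -98.0]
force: [3.3, -0.8, 5.4]
opening: 0.0314
```

```bash
python3 tgt.py 0 -12 42
```

```text
t 14.15 shift [0.0004 0.0011 0.    ] turn [-0.13  0.02  0.02] now [0.5661 0.0524 0.0777] [-179.87   -7.98  -97.98] F [ 3.3  -0.84  5.44] op 0.0314
TCP in cradle mm [  1.1  -11.58  42.03] F cradle [ 3.38 -1.13  5.34] M [ 0.12 -1.04  0.16]
```

Emit:
{"fn": "jog_arm", "kwargs": {"targets": "0 -0.0003 -0.0005 0 0 0 -1; 0 -0.0003 -0.001 0 0 0 -1; 0 -0.0003 -0.001 0 0 0 -0.1; 0 -0.0003 -0.001 0 0 0 0; 0 -0.0003 -0.001 0 0 0 0.1; 0 -0.0003 -0.001 0 0 0 0.1; 0 -0.0003 -0.001 0 0 0 0.1; 0 -0.0003 -0.001 0 0 0 0.1"}}

```text
clock: 15.15
tool_pos: [0.5664, 0.0525, 0.0787]
orientation: [-179.9, -8.0, -98.0]
force: [-0.1, 0.0, -0.1]
opening: 0.0483
```

```bash
python3 -c "
from h import *
p=snapshot('wrist'); save('w6',p); np.save('w6.npy',p,allow_pickle=True)"; python3 tgt.py 1 -12 42; python3 inhand.py w6
```

```text
t 15.2 shift [0.0005 0.0004 0.001 ] turn [-0.13  0.02  0.02] now [0.5664 0.0525 0.0787] [-179.87   -7.98  -97.98] F [ 0.97 -0.01  1.2 ] op 0.0482
TCP in cradle mm [  1.41 -11.55  43.03] F cradle [ 0.96 -0.05  1.21] M [0.53 0.02 0.  ]
axis at x=0: y,z [-0.0004 -0.0167] slopes deg [-0.04 -0.13] 0.0004246705656094566 6535
cap x range [0.0812 0.0813 0.0819 0.1024 0.1029 0.1033] 4988
```

View pics/w6.png

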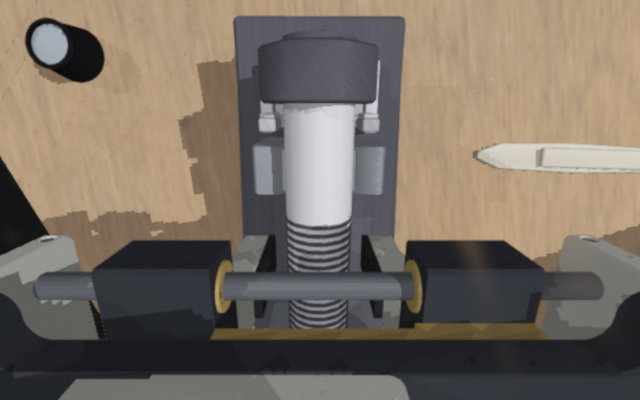

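```bash
sed -i 's/\.5658,\.0581,82/.5676,.0578,82/' tgt.py
```

Emit:
{"fn": "jog_arm", "kwargs": {"targets": "0 -0.0004 0 0 0 0 0.1; 0 -0.0004 0 0 0 0 0; 0 -0.0004 0 0 0 0 -0.2; 0 -0.0004 0 0 0 0 -0.5; 0 -0.0004 0 0 0 0 -1; 0 -0.0004 0 0 0 0 -1; 0 -0.0004 0 0 0 0 -1; 0 -0.0004 0 0 0 0 -1"}}

```text
clock: 16.2
tool_pos: [0.5666, 0.0525, 0.0787]
orientation: [-179.9, -8.0, -98.0]
force: [-4.4, 2.8, 2.6]
opening: 0.0312
```

```bash
python3 tgt.py 0 -9 43
```

```text
t 16.2 shift [-0.0025 -0.0003  0.    ] turn [-0.11  0.02  0.02] now [0.5666 0.0525 0.0787] [-179.9    -7.98  -97.98] F [-4.39  2.76  2.58] op 0.0312
TCP in cradle mm [ -0.3  -11.53  43.02] F cradle [-4.74  1.74  2.85] M [ 1.1   1.43 -0.25]
```

Emit:
{"fn": "jog_arm", "kwargs": {"targets": "0 0.0003 -0.0002 0 0 0 -1; 0 0.0008 -0.0004 0 0 0 -1; -0.0006 0.0008 -0.0004 0 0 0 -1; -0.0012 0.0008 -0.0004 0 0 0 -1; -0.0018 0.0008 -0.0004 0 0 0 -1; -0.0024 0.0008 -0.0004 0 0 0 -1; -0.003 0.0008 -0.0004 0 0 0 -1; -0.003 0.0008 -0.0004 0 0 0 -1"}}

```text
clock: 17.2
tool_pos: [0.5664, 0.0557, 0.0788]
orientation: [-179.9, -8.0, -98.0]
force: [2.7, -1.9, -0.3]
opening: 0.0314
```

```bash
python3 tgt.py 0 -9 43
```

```text
t 17.2 shift [ 0.0006 -0.0009  0.0006] turn [-0.13  0.03  0.02] now [0.5664 0.0557 0.0788] [-179.87   -7.97  -97.97] F [ 2.7  -1.85 -0.33] op 0.0314
TCP in cradle mm [-0.91 -8.42 43.58] F cradle [ 2.93 -1.4  -0.53] M [-0.01 -0.85  0.03]
```

Emit:
{"fn": "jog_arm", "kwargs": {"targets": "-0.0004 -0.0002 0 0 0 0 -1; -0.0008 -0.0004 0 0 0 0 -1; -0.0012 -0.0004 0 0 0 0 -1; -0.0015 -0.0004 0 0 0 0 -1; -0.0018 -0.0004 0 0 0 0 -1; -0.002 -0.0004 0 0 0 0 -1; -0.002 -0.0004 0 0 0 0 -1; -0.002 -0.0004 0 0 0 0 -1"}}

```text
clock: 18.2
tool_pos: [0.5668, 0.0575, 0.0784]
orientation: [-179.9, -8.0, -98.0]
force: [0.7, -0.8, -2.1]
opening: 0.0312
```

```bash
python3 tgt.py 0 -9 43
```

```text
t 18.2 shift [ 0.0025 -0.0007  0.0004] turn [-0.11  0.02  0.02] now [0.5668 0.0575 0.0784] [-179.9    -7.98  -97.98] F [ 0.7  -0.76 -2.12] op 0.0312
TCP in cradle mm [-0.71 -6.48 43.39] F cradle [ 0.8  -0.35 -2.19] M [ 0.35 -0.13 -0.02]
```

Emit:
{"fn": "jog_arm", "kwargs": {"targets": "-0.0003 0 0.0002 0 0 0 -1; -0.0006 0 0.0004 0 0 0 -1; -0.0009 0 0.0004 0 0 0 -1; -0.0011 0 0.0004 0 0 0 -1; -0.0013 0 0.0004 0 0 0 -1; -0.0015 0 0.0004 0 0 0 -1; -0.0015 0 0.0004 0 0 0 -1; -0.0015 0 0.0004 0 0 0 -1"}}

```text
clock: 19.2
tool_pos: [0.5671, 0.0582, 0.0781]
orientation: [-179.9, -8.0, -98.0]
force: [1.8, -7.3, 0.2]
opening: 0.0314
```

```bash
python3 tgt.py 0 -9 43
```

```text
t 19.2 shift [ 0.0033 -0.0005  0.0002] turn [-0.11 -0.03  0.02] now [0.5671 0.0582 0.0781] [-179.89   -8.03  -97.98] F [ 1.75 -7.3   0.19] op 0.0314
TCP in cradle mm [-0.55 -5.71 43.2 ] F cradle [ 2.75 -6.94 -0.78] M [-1.74 -0.82  0.1 ]
```

Emit:
{"fn": "jog_arm", "kwargs": {"targets": "-0.0007 0 0 0 0 0 -1; -0.0007 0 0 0 0 0 -1; -0.0007 0 0 0 0 0 -1; -0.0007 0 0 0 0 0 -1; -0.0007 0 0 0 0 0 -1; -0.0007 0 0 0 0 0 -1; -0.0007 0 0 0 0 0 -1; -0.0007 0 0 0 0 0 -1"}}

```text
clock: 20.2
tool_pos: [0.5671, 0.0582, 0.0781]
orientation: [-179.9, -8.1, -98.0]
force: [2.1, -6.2, -0.5]
opening: 0.0314
```

```bash
python3 tgt.py 0 -9 43
```

```text
t 20.2 shift [ 0.0033 -0.0006  0.0002] turn [-0.09 -0.09  0.01] now [0.5671 0.0582 0.0781] [-179.91   -8.09  -97.99] F [ 2.13 -6.2  -0.53] op 0.0314
TCP in cradle mm [-0.55 -5.74 43.2 ] F cradle [ 2.97 -5.71 -1.33] M [-1.6  -0.69  0.1 ]
```

Emit:
{"fn": "jog_arm", "kwargs": {"targets": "-0.0002 0 0 0 0 0 -1; 0 0 0 0 0 0 -1; 0 0 0 0 0 0 -0.2; 0 0 0 0 0 0 0; 0 0 0 0 0 0 0.2; 0 0 0 0 0 0 0.3; 0 0 0 0 0 0 0.3; 0 0 0 0 0 0 0.3"}}

```text
clock: 21.2
tool_pos: [0.5671, 0.0582, 0.0781]
orientation: [-179.9, -8.1, -98.0]
force: [0.6, -0.1, -0.6]
opening: 0.0572
```

```bash
python3 -c "
from h import *
p=snapshot('wrist'); save('w7',p); np.save('w7.npy',p,allow_pickle=True)"; python3 tgt.py 1 -12 42; python3 inhand.py w7
```

```text
t 21.25 shift [ 0.0063 -0.0016  0.0012] turn [-0.09 -0.09  0.01] now [0.5671 0.0582 0.0781] [-179.91   -8.09  -97.99] F [ 0.28 -0.87 -1.03] op 0.0569
TCP in cradle mm [-0.57 -5.73 43.19] F cradle [ 0.4  -0.67 -1.13] M [ 0.45  0.04 -0.01]
axis at x=0: y,z [-0.0007 -0.0167] slopes deg [0.07 0.07] 0.0004347380191910888 6518
cap x range [0.0816 0.0816 0.0823 0.1025 0.103  0.1036] 4940
```

View pics/w7.png

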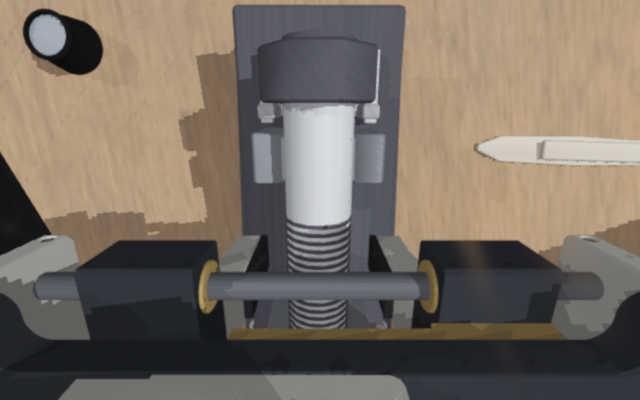

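Emit:
{"fn": "jog_arm", "kwargs": {"targets": "0 0 -0.005 0 0 0 0.3; 0 0 -0.015 0 0 0 0.3; 0 0 -0.03 0 0 0 0.3; 0 0 -0.05 0 0 0 0.3; 0 0 -0.075 0 0 0 0.3; 0 0 -0.1 0 0 0 -1; 0 0 -0.122 0 0 0 -1; 0 0 -0.13 0 0 0 -1"}}

```text
clock: 22.25
tool_pos: [0.5702, 0.0769, 0.2091]
orientation: [-179.7, -8.0, -98.0]
force: [-0.0, -0.1, -0.7]
opening: 0.0326
```

```bash
python3 -c "
from h import *
p=snapshot('wrist'); save('w8',p); np.save('w8.npy',p,allow_pickle=True)"; python3 tgt.py 120 62 168
```

```text
t 22.3 shift [-0.0672 -0.12    0.0083] turn [-0.25  0.02  0.01] now [0.5702 0.0769 0.2092] [-179.75   -7.98  -97.99] F [0.34 0.98 0.62] op 0.0281
TCP in cradle mm [-6.0000e-02 -5.1900e+00  1.7571e+02] F cradle [0.2  0.92 0.75] M [ 0.53 -0.02  0.  ]
```

View pics/w8.png

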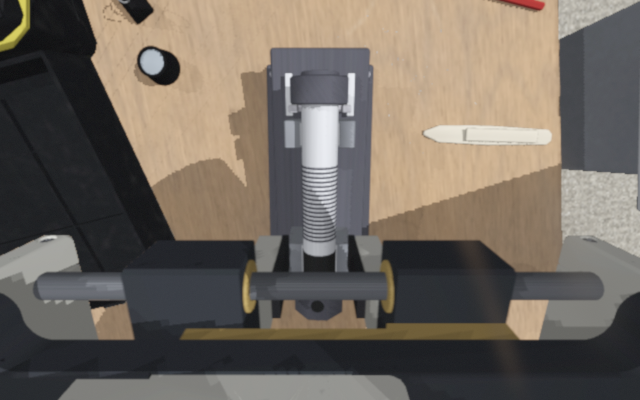

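Emit:
{"fn": "jog_arm", "kwargs": {"targets": "-0.008 -0.015 0 0 0 0 -1; -0.025 -0.045 0 0 0 0 -1; -0.045 -0.08 0 0 0 0 -1; -0.062 -0.11 0 -0.2 0 0 -1; -0.067 -0.12 0.002 -0.2 0 0 -1; -0.067 -0.12 0.02 -0.2 0 0 -1; -0.067 -0.12 0.04 -0.2 0 0 -1; -0.067 -0.12 0.055 -0.2 0 0 -1"}}

```text
clock: 23.3
tool_pos: [0.6958, 0.1176, 0.1442]
orientation: [180.0, -8.0, -98.0]
force: [-0.0, -0.8, 0.3]
opening: 0.0006
```

```bash
python3 -c "
from h import *
p=snapshot('wrist'); save('w9',p); np.save('w9.npy',p,allow_pickle=True)
p=snapshot('scene'); cv2.imwrite('pics/s9.png',cv2.resize(p['img'][150:310,200:400,::-1],(750,600),interpolation=cv2.INTER_CUBIC))
"; python3 tgt.py 100 62 110
```

```text
t 23.4 shift [-0.0011  0.0184  0.0088] turn [ 0.14 -0.08  0.  ] now [0.6955 0.1174 0.1436] [179.86  -8.08 -98.  ] F [-0.01 -0.54  0.3 ] op 0.0004
TCP in cradle mm [118.38  60.9  118.77] F cradle [ 0.06 -0.58  0.23] M [0.44 0.09 0.01]
```

View pics/w9.png

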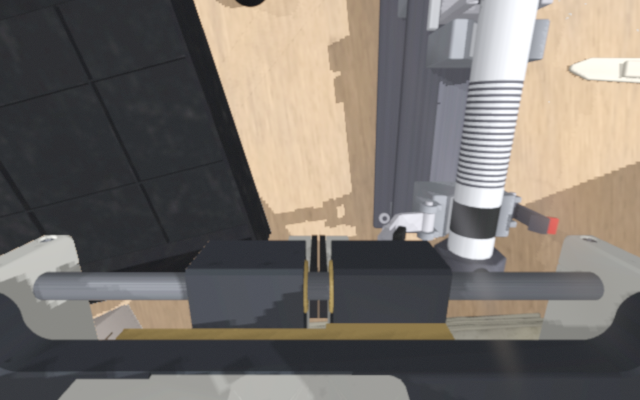

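View pics/s9.png

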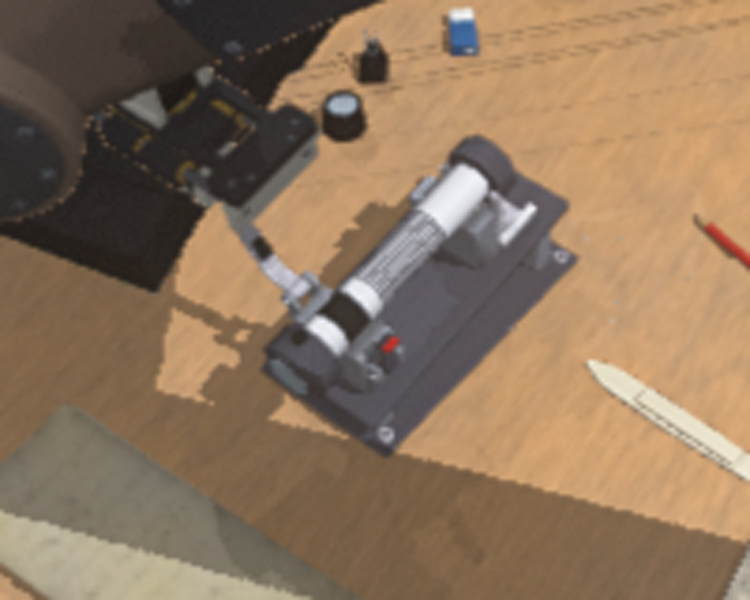

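Emit:
{"fn": "jog_arm", "kwargs": {"targets": "-0.001 0.008 0.004 0 0 0 -1; -0.001 0.018 0.008 0 0 0 -1; -0.001 0.028 0.008 0 0 0 -1; -0.001 0.038 0.008 0 0 0 -1; -0.001 0.048 0.008 0 0 0 -1; -0.001 0.058 0.008 0 0 0 -1; -0.001 0.068 0.008 0 0 0 -1; -0.001 0.078 0.008 0 0 0 -1"}}

```text
clock: 24.4
tool_pos: [0.6172, 0.1282, 0.1354]
orientation: [179.8, -8.1, -98.0]
force: [0.3, -0.4, -0.5]
opening: 0.0006
```

```bash
python3 -c "
from h import *
p=snapshot('scene'); cv2.imwrite('pics/s10.png',cv2.resize(p['img'][150:310,200:400,::-1],(750,600),interpolation=cv2.INTER_CUBIC))
"; python3 tgt.py 0 62 110
```

```text
t 24.45 shift [-0.0004  0.0382  0.0007] turn [ 0.23 -0.1   0.  ] now [0.6161 0.1282 0.1354] [179.77  -8.1  -98.  ] F [-2.69 -0.4   0.07] op 0.0004
TCP in cradle mm [ 38.22  61.63 110.58] F cradle [-2.61 -0.77 -0.03] M [ 0.45  0.34 -0.09]
```

View pics/s10.png

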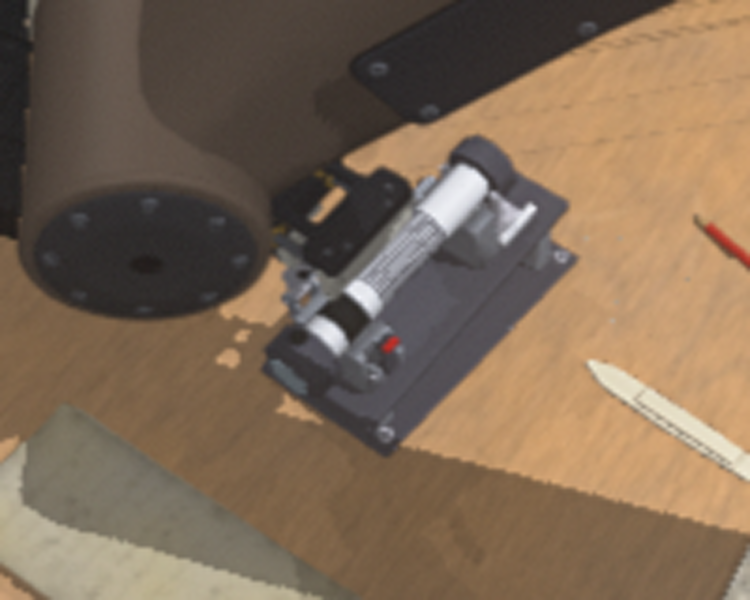

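Emit:
{"fn": "jog_arm", "kwargs": {"targets": "0 0.008 0 0 0 0 -1; 0 0.016 0 0 0 0 -1; 0 0.024 0 0 0 0 -1; 0 0.032 0 0 0 0 -1; 0 0.04 0 0 0 0 -1; 0 0.043 0.003 0 0 0 -1; 0 0.043 0.007 0 0 0 -1; 0 0.043 0.01 0 0 0 -1"}}

```text
clock: 25.45
tool_pos: [0.5731, 0.1327, 0.1253]
orientation: [179.7, -8.1, -98.0]
force: [-1.6, -0.1, 0.5]
opening: 0.0006
```

```bash
python3 -c "
from h import *
p=snapshot('scene'); cv2.imwrite('pics/s11.png',cv2.resize(p['img'][150:310,200:400,::-1],(750,600),interpolation=cv2.INTER_CUBIC))
"; python3 tgt.py 0 62 92
```

```text
t 25.5 shift [-0.0005 -0.0051  0.0078] turn [ 0.29 -0.14 -0.  ] now [0.573  0.1325 0.1248] [179.71  -8.14 -98.  ] F [-0.84  0.21  0.21] op 0.0006
TCP in cradle mm [-5.07 61.47 99.83] F cradle [-0.86  0.06  0.22] M [ 0.54  0.14 -0.05]
```

View pics/s11.png

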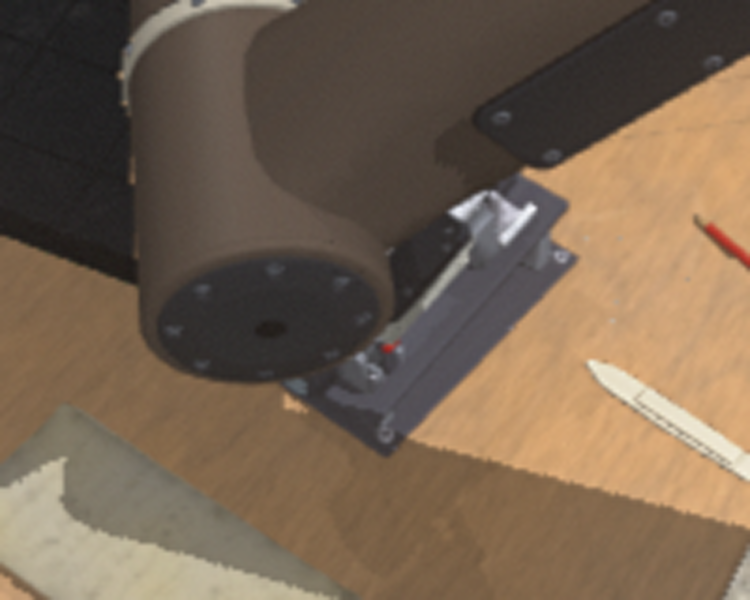

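Emit:
{"fn": "jog_arm", "kwargs": {"targets": "0 0 0.0015 0 0 0 -1; 0 0 0.003 0 0 0 -1; 0 0 0.0045 0 0 0 -1; 0 0 0.006 0 0 0 -1; 0 0 0.0075 0 0 0 -1; 0 0 0.0085 0 0 0 -1; 0 0 0.0085 0 0 0 -1; 0 0 0.0085 0 0 0 -1"}}

```text
clock: 26.5
tool_pos: [0.5728, 0.1315, 0.117]
orientation: [179.7, -8.1, -98.0]
force: [-2.2, -0.3, 5.0]
opening: 0.0005
```

```bash
python3 tgt.py 0 62 88
```

```text
t 26.5 shift [-0.0005 -0.0051  0.004 ] turn [ 0.26 -0.13  0.01] now [0.5728 0.1315 0.117 ] [179.74  -8.13 -97.99] F [-2.25 -0.28  4.95] op 0.0005
TCP in cradle mm [-5.1  61.49 91.99] F cradle [-2.19 -1.27  4.82] M [ 0.5   1.09 -0.23]
```

Emit:
{"fn": "jog_arm", "kwargs": {"targets": "0 0 0.0006 0 0 0 -1; 0 0 0.0012 0 0 0 -1; 0 0 0.0017 0 0 0 -1; 0 0 0.0022 0 0 0 -1; 0 0 0.0026 0 0 0 -1; 0 0 0.003 0 0 0 -1; 0 0 0.003 0 0 0 -1; 0 0 0.003 0 0 0 -1"}}

```text
clock: 27.5
tool_pos: [0.5726, 0.1313, 0.1156]
orientation: [179.8, -8.1, -98.0]
force: [-6.3, 2.4, 13.8]
opening: 0.0002
```

```bash
python3 tgt.py 0 62 88
```

```text
t 27.5 shift [-0.0005 -0.0053  0.0025] turn [ 0.22 -0.11  0.03] now [0.5726 0.1313 0.1156] [179.77  -8.11 -97.97] F [-6.34  2.35 13.78] op 0.0002
TCP in cradle mm [-5.27 61.51 90.54] F cradle [-6.61 -0.48 13.85] M [ 0.72  2.75 -0.37]
```

Emit:
{"fn": "jog_arm", "kwargs": {"targets": "0 0 0.0016 0 0 0 -1; 0 0 0.0019 0 0 0 -1; 0 0 0.0022 0 0 0 -1; 0 0 0.0025 0 0 0 -1; 0 0 0.0028 0 0 0 -1; 0 0 0.0028 0 0 0 -1; 0 0 0.0028 0 0 0 -1; 0 0 0.0028 0 0 0 -1"}}

```text
clock: 28.5
tool_pos: [0.5722, 0.1312, 0.114]
orientation: [179.8, -8.1, -98.0]
force: [-5.7, 2.7, 11.8]
opening: 0.0005
```

```bash
python3 tgt.py 0 62 88
```

```text
t 28.5 shift [-0.0005 -0.0056  0.0009] turn [ 0.21 -0.1   0.04] now [0.5722 0.1312 0.114 ] [179.78  -8.1  -97.96] F [-5.74  2.66 11.76] op 0.0005
TCP in cradle mm [-5.62 61.53 88.88] F cradle [-6.05  0.18 11.9 ] M [ 0.79  2.55 -0.31]
```

Emit:
{"fn": "jog_arm", "kwargs": {"targets": "0 0 0.0012 0 0 0 -1; 0 0 0.0015 0 0 0 -1; 0 0 0.0018 0 0 0 -1; 0 0 0.0021 0 0 0 -1; 0 0 0.0024 0 0 0 -1; 0 0 0.0026 0 0 0 -1; 0 0 0.0026 0 0 0 -1; 0 0 0.0026 0 0 0 -1"}}

```text
clock: 29.5
tool_pos: [0.5719, 0.131, 0.1119]
orientation: [179.8, -8.1, -97.9]
force: [-4.3, 1.4, 7.6]
opening: 0.0005
```

```bash
python3 tgt.py 0 62 88
```

```text
t 29.5 shift [-0.0004 -0.0059 -0.0012] turn [ 0.21 -0.09  0.05] now [0.5719 0.131  0.1119] [179.78  -8.09 -97.95] F [-4.32  1.44  7.57] op 0.0005
TCP in cradle mm [-5.91 61.63 86.87] F cradle [-4.48 -0.24  7.61] M [ 0.84  1.81 -0.23]
```

Emit:
{"fn": "jog_arm", "kwargs": {"targets": "0 0 0.0008 0 0 0 -1; 0 0 0.001 0 0 0 -1; 0 0 0.0012 0 0 0 -1; 0 0 0.0014 0 0 0 -1; 0 0 0.0016 0 0 0 -1; 0 0 0.0018 0 0 0 -1; 0 0 0.0018 0 0 0 -1; 0 0 0.0018 0 0 0 -1"}}

```text
clock: 30.5
tool_pos: [0.5718, 0.131, 0.1112]
orientation: [179.8, -8.1, -97.9]
force: [-5.2, 2.4, 11.8]
opening: 0.0003
```

```bash
python3 tgt.py 0 62 88
```

```text
t 30.5 shift [-0.0003 -0.006  -0.0019] turn [ 0.19 -0.07  0.06] now [0.5718 0.131  0.1112] [179.8   -8.07 -97.94] F [-5.2   2.38 11.76] op 0.0003
TCP in cradle mm [-6.03 61.66 86.07] F cradle [-5.48 -0.02 11.87] M [ 0.67  2.33 -0.33]
```

Emit:
{"fn": "jog_arm", "kwargs": {"targets": "0 0 -0.002 0 0 0 -1; 0 0 -0.006 0 0 0 -1; 0 0 -0.015 0 0 0 -1; 0 0 -0.03 0 0 0 -1; 0.02 0 -0.05 0 0 0 -1; 0.05 0 -0.075 0 0 0 -1; 0.08 0 -0.1 0 0 0 -1; 0.1 0 -0.11 0 0 0 -1"}}

```text
clock: 31.5
tool_pos: [0.5613, 0.0476, 0.2367]
orientation: [180.0, -8.0, -98.0]
force: [0.3, 0.8, -0.4]
opening: 0.0003
```

```bash
python3 -c "
from h import *
p=snapshot('wrist'); save('w12',p); np.save('w12.npy',p,allow_pickle=True)
cv2.imwrite('pics/w12c.png',cv2.resize(p['img'][30:280,200:480,::-1],(672,600),interpolation=cv2.INTER_CUBIC))
from cfit import frame
R,o=frame([.5676,.0578,82.0,.0]); P=pts(p,p['range_z']>0); C=(P-o)@R*1000
for x in range(-54,54,4):
    s=C[(abs(C[:,0]-x)<2)&(C[:,2]<120)&(abs(C[:,1]-62)<5)]; print(x,len(s),np.percentile(s[:,2],[10,50,90]).round(1) if len(s) else '')
"; python3 tgt.py 0 62 88
```

```text
-54 0 
-50 0 
-46 0 
-42 0 
-38 0 
-34 0 
-30 0 
-26 0 
-22 0 
-18 0 
-14 0 
-10 0 
-6 0 
-2 0 
2 0 
6 0 
10 0 
14 0 
18 0 
22 0 
26 0 
30 0 
34 0 
38 0 
42 0 
46 0 
50 0 
t 31.55 shift [-0.1025 -0.0049  0.1114] turn [0.   0.03 0.  ] now [0.561  0.0462 0.2375] [180.    -7.97 -98.  ] F [ 0.03 -0.56  2.02] op 0.0003
TCP in cradle mm [ -4.87 -40.54 199.3 ] F cradle [ 0.11 -0.83  1.93] M [0.26 0.05 0.03]
```

View pics/w12c.png

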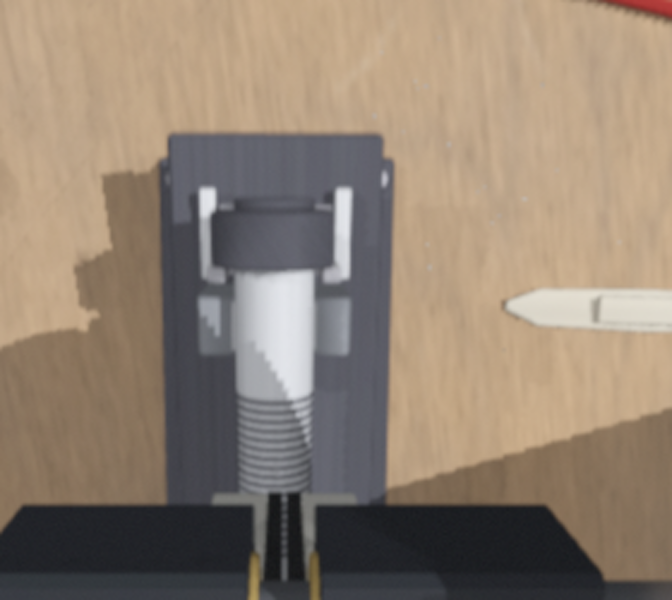

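```bash
python3 -c "
from h import *
from cfit import frame
R,o=frame([.5676,.0578,82.0,0]); goto([.561,-.01,.27],[180,4,-98])"
```

```text
t 31.55 shift [ 0.0596 -0.0078 -0.0245] turn [  0.   -11.97   0.  ] now [0.561  0.0462 0.2375] [180.    -7.97 -98.  ] F [ 0.03 -0.56  2.02] op 0.0003
```

Emit:
{"fn": "jog_arm", "kwargs": {"targets": "0.01 -0.001 -0.004 0 -2 0 -1; 0.025 -0.003 -0.01 0 -5 0 -1; 0.042 -0.005 -0.018 0 -8 0 -1; 0.055 -0.007 -0.023 0 -11 0 -1; 0.06 -0.008 -0.0245 0 -12 0 -1; 0.06 -0.008 -0.0245 0 -12 0 -1; 0.06 -0.008 -0.0245 0 -12 0 -1; 0.06 -0.008 -0.0245 0 -12 0 -1"}}

```text
clock: 32.55
tool_pos: [0.561, -0.0098, 0.2695]
orientation: [179.9, 4.0, -98.0]
force: [0.4, 0.1, -0.7]
opening: 0.0005
```

```bash
python3 -c "
from h import *
p=snapshot('wrist'); np.save('w13.npy',p,allow_pickle=True)
cv2.imwrite('pics/w13c.png',cv2.resize(p['img'][70:270,200:440,::-1],(720,600),interpolation=cv2.INTER_CUBIC))
from cfit import frame
R,o=frame([.5676,.0578,82.0,.0]); P=pts(p,p['range_z']>0); C=(P-o)@R*1000
for x in range(-54,54,4):
    s=C[(abs(C[:,0]-x)<2)&(C[:,2]<120)&(abs(C[:,1]-62)<5)]; print(x,len(s),np.percentile(s[:,2],[10,50,90]).round(1) if len(s) else '')
q=snapshot('scene'); cv2.imwrite('pics/s13.png',cv2.resize(q['img'][150:310,200:400,::-1],(750,600),interpolation=cv2.INTER_CUBIC))
"
```

```text
-54 4 [-17.2 -16.8 -16.5]
-50 0 
-46 0 
-42 0 
-38 0 
-34 0 
-30 0 
-26 0 
-22 0 
-18 0 
-14 0 
-10 0 
-6 0 
-2 0 
2 0 
6 0 
10 0 
14 0 
18 0 
22 0 
26 0 
30 0 
34 0 
38 0 
42 0 
46 0 
50 12 [-18.  -17.  -15.4]
```

View pics/w13c.png

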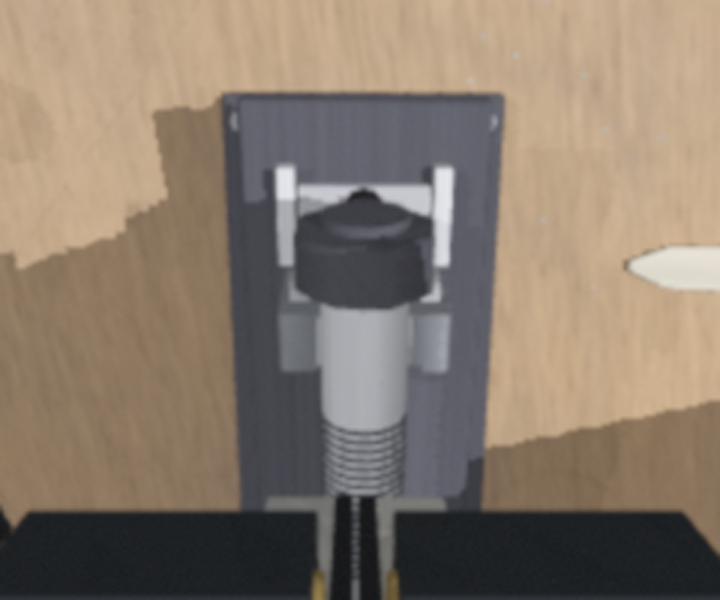

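View pics/s13.png

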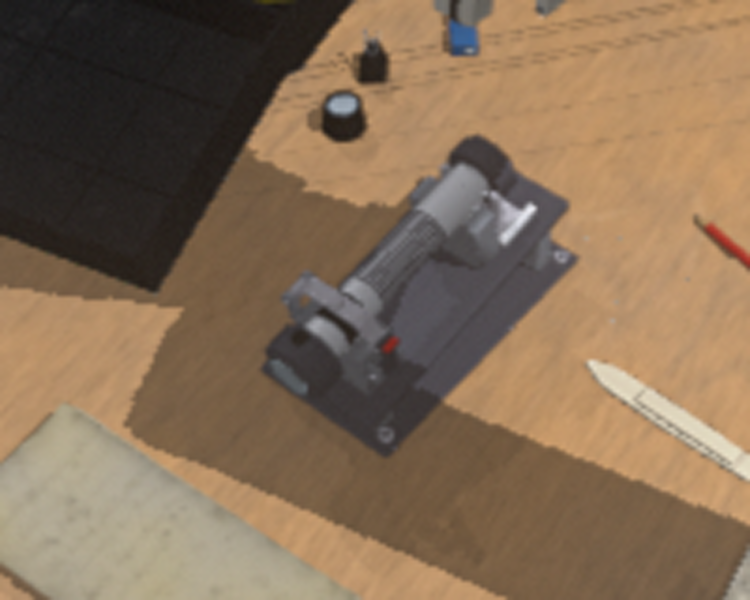

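```bash
python3 tgt.py 0 -130 190
```

```text
t 32.65 shift [0.0363 0.003  0.0265] turn [ 0.04 12.    0.05] now [ 0.5611 -0.0099  0.2697] [179.96   4.   -97.95] F [ 0.02 -0.06  0.63] op 0.0007
TCP in cradle mm [  2.95 -99.99 223.5 ] F cradle [ 0.03 -0.14  0.61] M [-0.2   0.13 -0.01]
```

Emit:
{"fn": "jog_arm", "kwargs": {"targets": "0.01 0.001 0.004 0 2 0 -1; 0.02 0.002 0.01 0 5 0 -1; 0.03 0.003 0.018 0 8 0 -1; 0.036 0.003 0.024 0 11 0 -1; 0.036 0.003 0.026 0 12 0 -1; 0.036 0.003 0.026 0 12 0 -1; 0.036 0.003 0.026 0 12 0 -1; 0.036 0.003 0.026 0 12 0 -1"}}

```text
clock: 33.65
tool_pos: [0.5536, -0.0433, 0.2417]
orientation: [-180.0, -8.0, -98.0]
force: [-0.0, 0.3, -0.6]
opening: 0.0002
```

```bash
python3 -c "
from h import *
p=snapshot('wrist'); np.save('w14.npy',p,allow_pickle=True)
cv2.imwrite('pics/w14c.png',cv2.resize(p['img'][70:270,200:440,::-1],(720,600),interpolation=cv2.INTER_CUBIC))
q=snapshot('top'); np.save('t14.npy',q,allow_pickle=True)
cv2.imwrite('pics/t14.png',cv2.resize(q['img'][110:270,200:400,::-1],(750,600),interpolation=cv2.INTER_CUBIC))
from cfit import frame
R,o=frame([.5676,.0578,82.0,.0])
for p in (p,q):
  P=pts(p,p['range_z']>0); C=(P-o)@R*1000
  for x in range(-54,54,4):
    s=C[(abs(C[:,0]-x)<2)&(C[:,2]<120)&(abs(C[:,1]-62)<5)]; print(x,len(s),np.percentile(s[:,2],[10,50,90]).round(1) if len(s) else '')
"
```

```text
-54 0 
-50 0 
-46 0 
-42 0 
-38 0 
-34 0 
-30 0 
-26 0 
-22 0 
-18 0 
-14 0 
-10 0 
-6 0 
-2 0 
2 0 
6 0 
10 0 
14 0 
18 0 
22 0 
26 0 
30 0 
34 0 
38 0 
42 0 
46 0 
50 0 
-54 5 [-17.6 -16.2 -14.2]
-50 6 [-16.7 -16.1 -14.5]
-46 1 [10.5 10.5 10.5]
-42 0 
-38 0 
-34 0 
-30 0 
-26 0 
-22 0 
-18 0 
-14 0 
-10 0 
-6 0 
-2 0 
2 0 
6 0 
10 0 
14 0 
18 0 
22 0 
26 0 
30 0 
34 0 
38 0 
42 0 
46 0 
50 0
```

View pics/w14c.png

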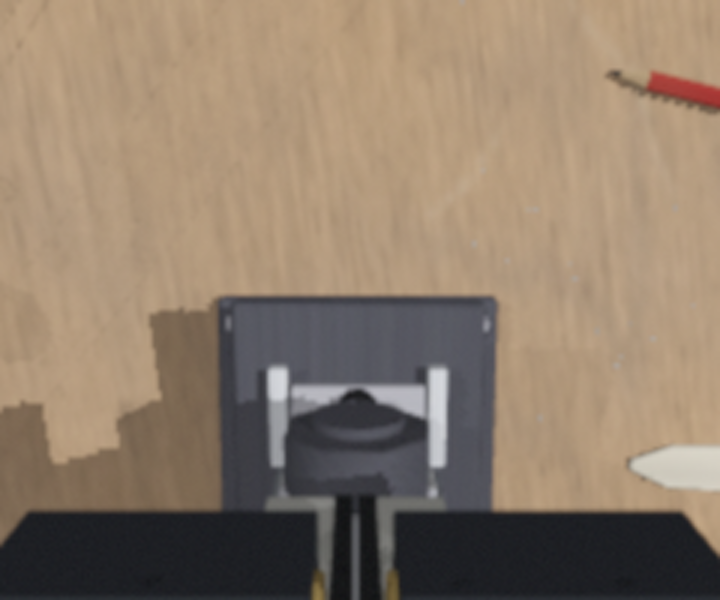

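View pics/t14.png

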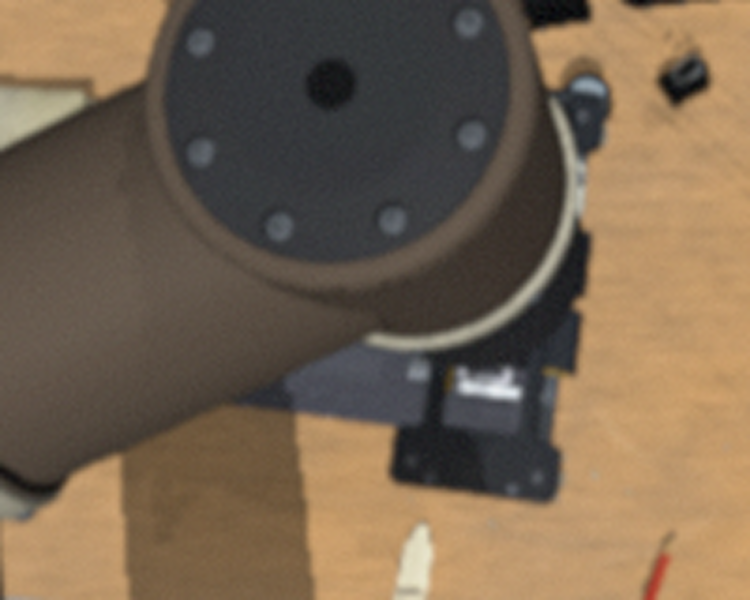

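Emit:
{"fn": "jog_arm", "kwargs": {"targets": "-0.02 0.003 -0.005 0 0 0 -1; -0.06 0.003 -0.01 0 0 0 -1; -0.1 0.003 -0.01 0 0 0 -1; -0.15 0.003 -0.01 0 0 0 -1; -0.2 0.003 -0.01 0 0 0 -1; -0.235 0.003 -0.01 0 0 0 -1; -0.25 0.003 -0.01 0 0 0 -1; -0.25 0.003 -0.01 0 0 0 -1"}}

```text
clock: 34.75
tool_pos: [0.5848, 0.2047, 0.2165]
orientation: [180.0, -8.0, -97.9]
force: [0.0, -0.1, 0.5]
opening: 0.0002
```

```bash
python3 -c "
from h import *
p=snapshot('wrist'); np.save('w15.npy',p,allow_pickle=True)
cv2.imwrite('pics/w15c.png',cv2.resize(p['img'][40:270,180:456,::-1],(720,600),interpolation=cv2.INTER_CUBIC))
from cfit import frame
R,o=frame([.5676,.0578,82.0,.0])
for p in (p,):
  P=pts(p,p['range_z']>0); C=(P-o)@R*1000
  for x in range(-54,54,4):
    s=C[(abs(C[:,0]-x)<2)&(C[:,2]<120)&(abs(C[:,1]-62)<5)]; print(x,len(s),np.percentile(s[:,2],[10,50,90]).round(1) if len(s) else '')
"; python3 tgt.py 0 62 120
```

```text
-54 11 [-17.9  76.6  77.1]
-50 51 [75.6 76.8 77.6]
-46 46 [75.4 77.  77.9]
-42 54 [73.3 75.7 77.6]
-38 52 [70.4 72.1 73.6]
-34 40 [74.3 76.4 78. ]
-30 46 [79.1 81.6 82.9]
-26 51 [84.2 85.2 86.6]
-22 48 [85.6 86.3 87.5]
-18 60 [85.9 86.8 87.7]
-14 48 [85.9 86.9 87.7]
-10 60 [85.8 86.7 87.8]
-6 50 [86.3 88.5 89.7]
-2 55 [88.4 89.3 90. ]
2 60 [86.6 89.1 89.8]
6 48 [85.7 86.6 87.6]
10 59 [85.9 86.8 87.4]
14 48 [85.7 86.7 87.5]
18 60 [85.8 86.7 87.5]
22 48 [84.6 85.5 86.6]
26 45 [80.2 82.4 84.6]
30 45 [75.3 77.2 79.4]
34 43 [70.6 71.9 73.8]
38 45 [69.7 71.  71.9]
42 14 [67.9 68.8 69.2]
46 0 
50 0 
t 34.8 shift [ 0.0582 -0.0033  0.0809] turn [0.02 0.01 0.06] now [0.5848 0.2038 0.2167] [179.97  -7.99 -97.94] F [ 1.06 -0.66  0.2 ] op 0.0003
TCP in cradle mm [ -3.33 120.17 200.93] F cradle [ 1.15 -0.53  0.13] M [ 0.43  0.06 -0.  ]
```

View pics/w15c.png

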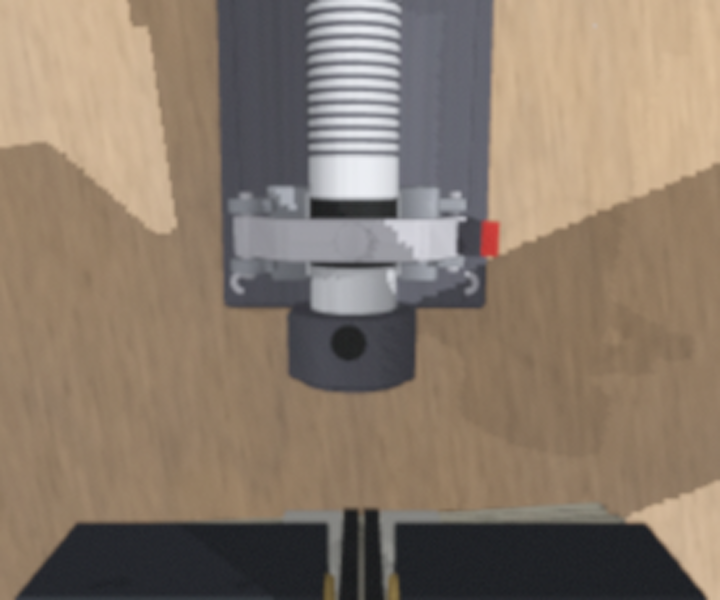

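```bash
python3 -c "
from h import *
from cfit import frame
R,o=frame([.5658,.0581,82.0,.0005])
for n in ['w7','w8','w12','w13','w14']:
  p=np.load(n+'.npy',allow_pickle=True).item(); P=pts(p,p['range_z']>0); C=(P-o)@R*1000
  a=C[(abs(C[:,0])<9)&(C[:,2]>79)&(C[:,2]<92)&(C[:,1]<-60)&(C[:,1]>-140)]
  b=C[(abs(abs(C[:,0])-23.5)<3.5)&(C[:,2]>50)&(C[:,2]<66)&(C[:,1]<-76)&(C[:,1]>-95)]
  v=C[(abs(C[:,0])<32)&(C[:,2]>50)&(C[:,2]<60)&(C[:,1]>-78)&(C[:,1]<-40)&(abs(C[:,0])>22)]
  print(n,'cap',a[:,1].min().round(1) if len(a) else '',np.percentile(a[:,1],[1,98,99,99.7,100]).round(2),len(a),'prong',np.percentile(b[:,1],[1,50,99]).round(2) if len(b) else '','V',np.percentile(v[:,1],[1,99]).round(1) if len(v) else '')
  B=C[(abs(C[:,0])<10)&(C[:,1]>-45)&(C[:,1]<20)&(C[:,2]>66)&(C[:,2]<82)]
  if len(B)>50:
    for y in (-40,-20,0):
      s=B[abs(B[:,1]-y)<8]
      if len(s)>30:
        # circle r16 fit
        from scipy.optimize import least_squares
        r=least_squares(lambda q:np.hypot(s[:,0]-q[0],s[:,2]-q[1])-16,[0,60]).x; print('   axis at',y,r.round(2))
"
```

```text
w7 cap -109.5 [-109.06  -87.96  -87.63  -87.61  -87.6 ] 3248 prong [-87.24 -84.22 -81.22] V [-73.9 -50.4]
   axis at -40 [ 0.53 59.86]
   axis at -20 [ 0.46 60.  ]
   axis at 0 [ 0.55 60.02]
w8 cap -109.3 [-109.21  -87.96  -87.95  -87.95  -87.94] 689 prong [-87.42 -84.52 -81.6 ] V [-73.9 -50.2]
   axis at -40 [-3.000e-02  5.983e+01]
   axis at -20 [ 0.11 59.93]
   axis at 0 [ 0.16 59.96]
w12 cap -109.6 [-109.53  -88.08  -88.01  -87.9   -87.89] 534 prong [-87.49 -84.53 -81.69] V [-74.1 -51.1]
   axis at -40 [ 0.06 59.81]
   axis at -20 [ 0.1  59.92]
   axis at 0 [ 0.06 59.96]
w13 cap -110.0 [-109.87  -88.1   -87.75  -87.54  -87.52] 418 prong [-87.68 -84.53 -81.96] V [-74.6 -50.1]
   axis at -40 [-0.18 59.64]
   axis at -20 [-0.09 59.84]
   axis at 0 [-0.26 59.84]
w14 cap -110.1 [-109.84  -91.87  -90.05  -88.35  -88.27] 325 prong [-87.89 -86.65 -84.71] V
```

```bash
python3 -c "
from h import *
print(telemetry.get_obs()['clock'],job.close_job())"
```

```text
the job is handed in; nothing more can be done
34.8 None
```

I laid the lamp in both V blocks with its head towards the deed, seated it against the stop fork and closed the strap over it. The job was handed in at 34.8 s; no verdict was reported.

**Fork push:** the push read about 6 to 7 N at the wrist and was held for just over 1 s before I let go.

**Pressing the strap:** the highest end-of-call reading was about 14 N. It fell to 7.6 N partway down, which fits the catch snapping over.

**Last checks from the wrist camera:**

| Check | Result |
|---|---|
| Lamp axis in the cradle | x within 0.3 mm of 0, z about 60 mm, parallel to the Vs |
| Tail cap front | y about -87.9 mm, against buffers whose free face was at -89.2 mm (about 1.3 mm pressed in) |
| Strap top | level to about 0.003 rad |
| Catch | tab and hook in their rest position over the strap end, about 1 mm uncertainty |
| Arm | clear of everything, wrist force near zero |

**Disagreements and gaps:**
- The lamp seated about 1.5 to 2 mm further along cradle x by the arm's readings than by the camera fit. I put this down to calibration. The camera shows it centred in the Vs.
- I took two views from the wrong side before getting one that showed the strap.
- I could not measure the pad force or the resting force on the fork directly. I also did not re-measure the other things on the table, but the arm kept clear of them and they looked in place where they showed in the pictures.

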